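Load the sloping packing stand with trim covers

TASK

Get the sloping stand ready for packing: take the blue trim tool off it and lay the tool flat, wholly inside its blue outline on the bench. Then lay every black cover that is there on the slope, rib up, side by side and square with the stand, each lying flat with its short edge resting against the orange ledge. When all are loaded throw the lever fully over, away from the robot, and last of all stand the yellow marker upright inside its yellow circle; leave the other things on the bench where they are.

Things in the scene. Friction and masses are not known exactly. Their poses are not given: they have to be found in the camera images.
- deck: Sloping plate of the fixed stand, 25 degrees, rising away from the robot. Origin: on its surface at the foot of the ledge, mid length, 30 mm above the bench. x up the slope (plate 0 to 132 mm), y along the ledge to the left (-155 to 155 mm), z out of the slope. Orange ledge: x -10 to 0, 10 mm high. Four covers fit at y = -114, -38, 38, 114 mm.
- deck_top (a point): Middle of the plate's upper edge: x = 132 mm, y = 0 in the deck's frame.
- pry: Blue nylon trim tool, 150 mm long along its y, 40 mm wide in x: handle y -75 to 25 mm, 14 mm thick; blade y 23 to 75 mm, 36 wide, 7 mm thick. About 90 g. Origin: on the underside, at mid length. At the start it lies flat on the slope along the ledge, its centre about 60 mm up from it.
- outline: Blue outline rectangle painted on the bench, 190 mm along its y, 76 mm along its x, flat. Origin: its centre. The tool may point either way.
- cover1: Access cover no. 1: flat black plate 80 (its x) x 60 (its y) x 8 mm; grey grip rib on top, 50 long along its x, 14 wide, from 8 to 32 mm above the underside; about 120 g. Origin: centre of the underside, z up. Starts flat on the bench. Does not slide by itself on the slope. 3 or 4 of the 4 covers are there.
- cover2: Access cover no. 2: flat black plate 80 (its x) x 60 (its y) x 8 mm; grey grip rib on top, 50 long along its x, 14 wide, from 8 to 32 mm above the underside; about 120 g. Origin: centre of the underside, z up. Starts flat on the bench. Does not slide by itself on the slope. 3 or 4 of the 4 covers are there.
- cover3: Access cover no. 3: flat black plate 80 (its x) x 60 (its y) x 8 mm; grey grip rib on top, 50 long along its x, 14 wide, from 8 to 32 mm above the underside; about 120 g. Origin: centre of the underside, z up. Starts flat on the bench. Does not slide by itself on the slope. 3 or 4 of the 4 covers are there.
- cover4: Access cover no. 4: flat black plate 80 (its x) x 60 (its y) x 8 mm; grey grip rib on top, 50 long along its x, 14 wide, from 8 to 32 mm above the underside; about 120 g. Origin: centre of the underside, z up. Starts flat on the bench. Does not slide by itself on the slope. 3 or 4 of the 4 covers are there.
- lever (a joint): Lever angle in rad about a level axis: 0 leaning to the near side (its -x), 1.0 at the far stop (its +x), upright at 0.5; stays where it is left. Starts at 0 to 0.15; fully over is above 0.8.
- lever_tip (a point): Centre of the lever's knob at its end.
- lever_base: Grey block of the lever, 70 (x) x 50 (y) x 25 mm high, fixed. Origin: centre of its underside; the lever turns about its y axis, 22 mm above its origin; the knob (26 mm in diameter) is 80 mm from that axis and moves in its x-z plane. Turning it takes about 1 N at the knob.
- marker: Yellow batch marker: round foot 60 mm in diameter and 14 mm high, upright stem 22 mm in diameter up to 100 mm above the bench; 180 g. Origin: centre of the underside, z along the stem.
- circle: Yellow circle painted flat on the bench, 94 mm in outer diameter. Origin: its centre.
- tape_roll: Bystander: roll core, ring 90 mm in diameter, 48 mm high, standing flat. Origin: centre of the underside.
- parts_bin: Bystander: open blue bin 120 x 160 x 60 mm. Origin: centre of the underside.
- mug: Bystander: white mug 80 mm in diameter, 90 mm high. Origin: centre of the underside.
- brush: Bystander: brush lying on the bench. Origin: on its underside.
Not all that is in view belongs to the job. What is shaped like the cover1 but green is not meant.

How it is judged:
On the way, in this order (a step that is already met when the one before it is completed fails the run):
1. the trim tool lies released, flat inside its outline (x of pry in the frame of outline between -0.02 and 0.02 m and y of pry in the frame of outline between -0.022 and 0.022 m and angle between the y axis of pry and the y axis of outline, either way round below 0.26 rad and angle between pry's own z axis and vertical below 0.15 rad and height (world z) of pry below 0.006 m and linear speed of pry below 0.03 m/s and contact force between the fingers and pry below 0.1 N), for 0.2 s.
2. all covers present lie on the slope against the ledge (x of cover1 in the frame of deck between 0.036 and 0.048 m and y of cover1 in the frame of deck between -0.13 and 0.13 m and z of cover1 in the frame of deck between -0.005 and 0.006 m and angle between the x axis of each of cover1, cover2, cover3, cover4 and the x axis of deck, either way round below 0.14 rad and linear speed of each of cover1, cover2, cover3, cover4 below 0.03 m/s and x of cover2 in the frame of deck between 0.036 and 0.048 m and y of cover2 in the frame of deck between -0.13 and 0.13 m and z of cover2 in the frame of deck between -0.005 and 0.006 m and x of cover3 in the frame of deck between 0.036 and 0.048 m and y of cover3 in the frame of deck between -0.13 and 0.13 m and z of cover3 in the frame of deck between -0.005 and 0.006 m and x of cover4 in the frame of deck between 0.036 and 0.048 m and y of cover4 in the frame of deck between -0.13 and 0.13 m and z of cover4 in the frame of deck between -0.005 and 0.006 m), for 0.2 s.
3. the lever is thrown fully over (value of joint lever above 0.8 rad), for 0.2 s.
4. the marker stands released in its circle (horizontal distance between marker and circle below 0.017 m and angle between marker's own z axis and vertical below 0.1 rad and height (world z) of marker below 0.006 m and linear speed of marker below 0.03 m/s and contact force between the fingers and marker below 0.1 N), for 0.2 s.
At the end, for the whole second after the job is handed in: Every cover lies flat on the slope within 8 mm of the ledge, square to 0.14 rad, centre within 130 mm of the middle; the tool lies flat in its outline (20 mm across, 22 mm along, 0.26 rad); lever above 0.8 rad; marker upright within 17 mm of the circle's centre; all at rest and released (all of step 1 and all of step 2 and all of step 4 and value of joint lever above 0.8 rad); the robot touches nothing.
It fails at once if a bystander is shoved more than 50 mm (distance of any of tape_roll, parts_bin, mug, brush from where it was at the start of the episode above 0.05 m).
Of cover1, cover2, cover3, cover4 only 3 to 4 are there at a start; the rules pass over those that are not, and their reading is None.
At some moment in a run one of cover1, cover2, cover3, cover4 may be knocked a few centimetres aside while the robot is not near it.
Once in a run the grip may slacken for a moment while it holds something.
It also fails if it takes over 210 s, if anything falls off the work surface, if the arm or the gripper's body presses on something with over 40 N, if the wrist force passes 120 N, or if a joint passes its speed limit or range.

ROBOT

A 6-joint arm with a two-finger parallel gripper is mounted at the origin on the work surface. World frame = base frame: x ahead of the robot, y to its left, z up, the work surface at z = 0. Lengths are in m, angles in rad, forces in N, time in s.
With the tool pointing down it reaches from about 0.35 to 0.85 m from the base axis. Payload 8.1 kg.
Tool frame: the origin (TCP) lies between the finger pads; the fingertips stand 11 mm ahead of it and the grasp point (between the pads) lies 8 mm behind it (tips_ahead is the z of the fingertips in the tool frame, in m); z points along the fingers, y is the line along which they close (so a half turn about z gives the same grasp; the last joint's range is limited). The gripper opens to 93 mm and grips with 3 to 60 N. Pads are 15 mm wide; open, the fingers measure 128 mm over their backs; the gripper's body (75 mm by 188 mm) begins 65 mm behind the grasp point.
Start: joints at [-1.196, 0.13, 1.488, -0, 1.523, -0.085], TCP at [0.266, -0.538, 0.195] pointing down, gripper open.
Joint ranges: [-2.96, 2.96], [-0.89, 2.26], [0.02, 2.5], [-1.34, 4.48], [0, 2.73], [-2.66, 2.66]. Speed limits (rad/s): [2.39, 2.39, 2.79, 3.14, 3.14, 3.14].

INTERFACE

Orientations are given as a rotation vector (axis times angle).
In Python, from plant import read_state, read_camera, close_job, tips_ahead gives the robot as it stands. The module is installed in compiled form; this text tells all that it offers.
- The arm moves only by the tool move_arm, never from a script. Its argument "plan" is a list of rows, each a list of 7 numbers: the turn, a rotation vector about the tool's x, y, z in units of 6 degrees (1.0 is 6 degrees), then the shift along the tool's x, y, z in units of 25 mm (1.0 is 25 mm), then the finger opening in mm, from 0 to 93. A call has exactly 10 rows; each row shifts and turns the commanded pose from where the row before left it, along the tool's axes as they then stand; what a row does not reach is not made up. A row lasts 1/10 s, in which the tool goes at most 50 mm and 8.59 degrees, less where a joint would pass 70% of its speed; a pose out of reach is approached as far as the arm can. A call is refused whole if a number of a shift passes 1 or a number of a turn 1, either way. A call with a gripper value outside its range is refused whole. The fingers move at their own pace and stop on an object; "force" is the grip in N (left out, the last holds). Time passes only in rows, so rows that do not move let the fingers close, or fill a call up. It gives the time, the measured TCP pose, the force, the opening and the grip force at its end, in the units of the state.
- read_state(): the state, without advancing time (a new reading comes with each control period).
- read_camera(name): name is "scene" or "top"; returns a dict with "frame" (480x640x3 uint8, red, green, blue), "z_map" (480x640 float32, m along the optical axis (not along the pixel's ray), 0 where there is no reading), "fx", "fy", "cx", "cy" (pixels), "rvec" (rotation vector, rad) and "tvec" (3), from world to camera coordinates, as OpenCV has them. Camera axes: x right, y down, z forward; pixel columns grow to the right and rows downward; lengths in m; the calibration is good to about 2 mm. A picture is of the moment at which its call begins.
- close_job(): hands the job in; it is judged then, once.
The state is a dict: "t": time; "q": joint angles; "dq": joint speeds; "joint_torque": joint torques, N m; "tool_pos": TCP position; "orientation": TCP orientation; "force": force on the tool from outside, world axes, zero at the start; "wrist_torque": the same for the moment, N m; "opening": finger opening in m; "gripper_force": force on a finger pad.
Only numpy, scipy, OpenCV 4.12 (cv2) and the standard library are available. Lean on these libraries where they do the work, as an engineer would, in place of code of your own. Each camera call takes 0.05 s, during which the arm holds its last target. There are 200 camera calls.

## Working session

There is one attempt and no reset: what is moved stays moved. The work goes in short steps, Python scripts to look and compute and a tool call to move; the robot and the scene stay as the last step left them, time stands still between calls to the robot, and variables do not carry over. Pictures are saved under pics/ and viewed, at most 14 in all, crops included, and the job is handed in when it is done.

Besides the shell and the picture viewer there is one more tool, called after "Emit:" by a JSON object that holds its "op" and its "data", one argument or row to a line. move_arm: Moves the arm, as the interface text tells. Its arguments: {"type":"object","properties":{"plan":{"type":"array","items":{"type":"array","items":{"type":"number"}}},"force":{"type":"number"}},"required":["plan"]}

```bash
mkdir -p pics; python3 - <<'E'
from plant import *
import cv2
s=read_state();print(s['t'],s['tool_pos'],s['orientation'],s['opening'],tips_ahead)
for n in('scene','top'):
    c=read_camera(n);cv2.imwrite(f'pics/{n}0.png',c['frame'][:,:,::-1]);print(n,c['fx'],c['cx'],c['cy'],c['rvec'],c['tvec'])
E
```

```text
0.0 [ 0.26602633 -0.5370865   0.19366552] [-3.05710518e+00 -7.15426220e-01  4.81149330e-04] 0.09277538612790441 0.011
scene 446.40998824616474 312.7862389930126 245.79275744822647 [ 0.74486186  2.59829917 -1.12799831] [ 0.43169543 -0.10890321  1.42454959]
top 552.0994623458591 314.8009411773342 240.89236544559512 [ 2.16413435 -2.22427226  0.07863327] [-0.02643702  0.49866     1.24363137]
```

View pics/top0.png

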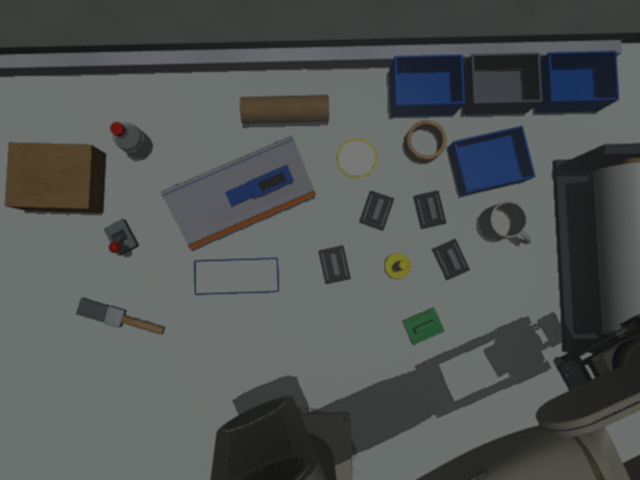

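View pics/scene0.png

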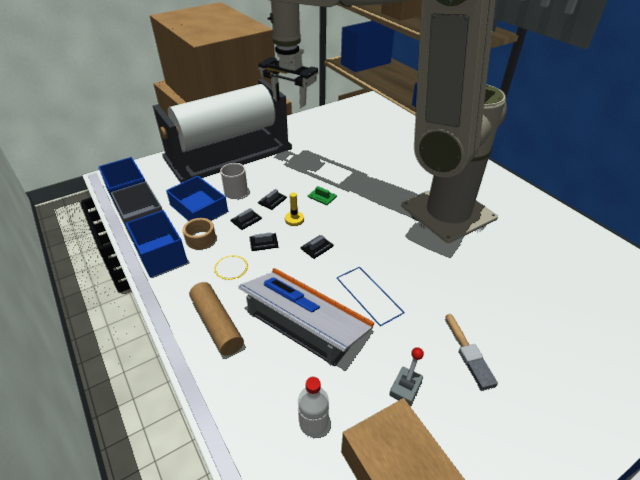

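The top view shows four covers at pixels (377,210), (430,209), (335,264) and (451,258), with the marker at (398,266). The tool is on the slope at (262,187), the outline at (236,276), the circle at (357,158) and the lever knob at (114,246). The green decoy is at (424,326).

```bash
cat > h.py <<'E'
import numpy as np, cv2
from scipy.spatial.transform import Rotation as R
from plant import *
def cam(n='top'):
    c=read_camera(n); Rm=cv2.Rodrigues(np.array(c['rvec'],float))[0]; t=np.array(c['tvec'],float)
    v,u=np.mgrid[:480,:640]; z=c['z_map']
    P=np.stack([(u-c['cx'])/c['fx']*z,(v-c['cy'])/c['fy']*z,z],-1)
    W=(P-t)@Rm; W[z==0]=np.nan
    return c['frame'],cv2.cvtColor(c['frame'],cv2.COLOR_RGB2HSV),W
def roi(box): m=np.zeros((480,640),bool); m[box[1]:box[3],box[0]:box[2]]=1; return m
def rect(W,m):
    p=W[m][:,:2].astype(np.float32); p=p[~np.isnan(p).any(1)]
    (c,s,a)=cv2.minAreaRect(p*1000); 
    if s[0]<s[1]: s=s[::-1]; a+=90
    a=(a+90)%180-90
    return np.round(c,1),np.round(s,1),round(a,1),len(p)   # mm, long axis angle deg from world x
E
python3 - <<'E'
from h import *
f,h,W=cam(); H,S,V=[h[...,i].astype(int) for i in range(3)]; Z=W[...,2]
for n,b in dict(A=(358,188,398,234),B=(410,188,450,232),C=(314,242,356,286),D=(428,236,474,284)).items():
    r=roi(b); m=r&(V<95)&(Z>0.003)&(Z<.05); print(n,rect(W,r&(Z>.004)&(Z<.05)),rect(W,r&(Z>.022)))
print('z bench',np.nanmedian(Z[330:380,100:200]))
bl=(H>100)&(H<130)&(S>90)
r=roi((190,252,284,300));print('outline',rect(W,r&bl))
r=roi((222,160,298,212));m=r&bl;print('pry',rect(W,m),np.nanmean(W[m],0))
ye=(H>20)&(H<35)&(S>100)
r=roi((330,132,382,184));print('circle',rect(W,r&ye))
p=W[r&ye]; print(np.nanmin(p,0)/2+np.nanmax(p,0)/2)
r=roi((380,248,416,284));m=r&ye
print('marker foot',rect(W,m&(Z>.004)&(Z<.03)),'top',rect(W,r&(Z>.08)))
orr=(H>3)&(H<16)&(S>150)
r=roi((180,185,320,255));m=r&orr;print('ledge',rect(W,m),np.nanmedian(W[m],0))
r=roi((160,135,318,250));m=r&(Z>.035)&(Z<.12)&(S<60)
p=W[m]
A=np.c_[p[:,:2],np.ones(len(p))]
for _ in range(4):
    k=np.linalg.lstsq(A,p[:,2],rcond=None)[0];e=p[:,2]-A@k;g=abs(e)<.004;p=p[g];A=A[g]
sl=np.hypot(k[0],k[1]);print('plane',k,np.degrees(np.arctan(sl)),np.degrees(np.arctan2(k[1],k[0])),len(p),rect(W,m))
r=roi((222,160,298,212));m=r&bl;q=W[m]
n=(q[:,2]-np.c_[q[:,:2],np.ones(len(q))]@k)*np.cos(np.arctan(sl))
up=np.array([k[0],k[1]])/sl; left=np.array([-up[1],up[0]])
l=q[:,:2]@left
for a in np.arange(l.min(),l.max(),.015): 
    s_=(l>=a)&(l<a+.015);print(round(a,3),np.round(np.median(n[s_])*1e3,1),end=' ')
r=roi((95,210,145,265));red=r&((H<6)|(H>172))&(S>140)
print('\nknob',np.nanmean(W[red],0),np.nanmax(W[red],0),red.sum());print('base',rect(W,r&(Z>.015)&(Z<.032)))
m=r&(Z>.03)&(Z<.09);print('stem',np.nanmean(W[m],0))
E
```

```text
A (array([ 565.2, -187.2]), array([104.9,  90.5]), -1.8, 910) (array([ 566.4, -183. ]), array([49.6, 14.4]), -21.2, 141)
B (array([ 565.2, -308.6]), array([97.8, 88.3]), -1.9, 918) (array([ 565.1, -306.1]), array([49.5, 15.3]), 12.0, 154)
C (array([445.3, -84.1]), array([98.6, 94.3]), -1.6, 920) (array([444.4, -82.2]), array([48.9, 14. ]), 10.5, 138)
D (array([ 447.1, -351.5]), array([108.6, 104.4]), -2.1, 959) (array([ 448.9, -349.7]), array([49.5, 15.4]), 23.4, 158)
z bench 0.0005456532818460504
outline (array([442.4, 143.6]), array([191.9,  20.7]), 85.7, 15)
pry (array([618.8,  80. ]), array([148. ,  37.2]), -67.6, 914) [0.61759636 0.0848127  0.06587837]
circle (array([ 690. , -142.6]), array([91.7, 90.9]), -23.3, 176)
[ 0.68980968 -0.14287127  0.00177724]
marker foot (array([ 436.6, -226.2]), array([57.1, 55.5]), -2.5, 372) top (array([ 437.2, -225.7]), array([20.4, 19.2]), 89.1, 93)
ledge (array([548., 100.]), array([303.5,   8.7]), -67.9, 480) [0.54496747 0.10677781 0.03727742]
plane [ 0.41920246  0.16834092 -0.21883081] 24.310615501422063 21.879125033680296 5331 (array([613.1, 126.6]), array([311. , 135.1]), -67.1, 6640)Traceback (most recent call last):
  File "<stdin>", line 26, in <module>
ValueError: arange: cannot compute length
```

```bash
python3 - <<'E'
from h import *
f,h,W=cam(); H,S,V=[h[...,i].astype(int) for i in range(3)]; Z=W[...,2]
bl=(H>95)&(H<130)&(S>90)
r=roi((186,250,288,302));m=r&(H>95)&(H<130)&(S>60);print('outline',rect(W,m))
a=np.radians(22.2);u=np.array([np.cos(a),np.sin(a),0]);y=np.array([-u[1],u[0],0]);t=np.radians(25)
X=u*np.cos(t)+[0,0,np.sin(t)];Zd=-u*np.sin(t)+[0,0,np.cos(t)];O=np.array([.5561,.1033,.030])
D=np.stack([(W-O)@v for v in(X,y,Zd)],-1)*1000
r=roi((222,160,298,212));m=r&(D[...,2]>3)&(D[...,2]<40)&(D[...,0]>20)&(D[...,0]<110)
q=D[m];c=rect(D/1000,m);print('pry in deck',c)
for s in np.arange(-80,80,10):
    k=(q[:,1]>=c[0][1]+s)&(q[:,1]<c[0][1]+s+10)
    if k.sum(): print(int(s),np.round(np.median(q[k,2]),1),np.round(np.ptp(q[k,0])),end=' | ')
# bare deck
r=roi((165,140,315,248));m=r&(abs(D[...,2])<6)&(D[...,0]>2);q=D[m];print('\nplate',[np.percentile(q[:,i],(1,50,99)) for i in range(3)])
for s in (15,60,110):
  for yy in(-130,130): k=m&(abs(D[...,0]-s)<8)&(abs(D[...,1]-yy)<12);print(s,yy,np.median(D[k][:,2]))
r=roi((95,210,145,265));red=r&((H<6)|(H>172))&(S>140)
print('knob',np.nanmean(W[red],0),np.nanmax(W[red],0),red.sum());print('base',rect(W,r&(Z>.019)&(Z<.032)&~red))
E
```

```text
outline (array([423.4, 143. ]), array([193.7,  79.1]), -89.8, 310)
pry in deck (array([ 64.6, -50.5]), array([182.1,  89. ]), -90.0, 1403)
-80 4.0 59.0 | -70 13.2 65.0 | -60 14.0 71.0 | -50 14.4 76.0 | -40 13.9 81.0 | -30 13.6 82.0 | -20 14.6 85.0 | -10 14.2 86.0 | 0 14.0 84.0 | 10 13.9 87.0 | 20 12.6 87.0 | 30 6.7 87.0 | 40 7.4 85.0 | 50 6.7 75.0 | 60 7.1 79.0 | 70 6.4 73.0 | 
plate [array([  3.25616151,  77.89374257, 131.86763814]), array([-151.91900258,   19.57717915,  151.87497995]), array([-5.01328004,  0.42545269,  5.54873334])]
15 -130 -0.07193140527579259
15 130 -0.07663797404382523
60 -130 0.8087755600259303
60 130 0.5847555482379814
110 -130 0.32486373469671836
110 130 0.4934865996353941
knob [0.49135859 0.38286254 0.10560195] [0.50164971 0.39262366 0.11266414] 91
base (array([538.6, 410.3]), array([111.9,  51. ]), 27.8, 508)
```

```bash
cat >> h.py <<'E'
_a=np.radians(22.2);_u=np.array([np.cos(_a),np.sin(_a),0]);YD=np.array([-_u[1],_u[0],0]);_t=np.radians(25)
XD=_u*np.cos(_t)+[0,0,np.sin(_t)];ZD=-_u*np.sin(_t)+[0,0,np.cos(_t)];OD=np.array([.5561,.1033,.030])
def deck(x,y,z): return OD+(XD*x+YD*y+ZD*z)/1000
def frame(x,z): z=np.array(z,float);x=np.array(x,float);return R.from_matrix(np.c_[x,np.cross(z,x),z])
def down(deg): a=np.radians(deg); return frame([np.cos(a),np.sin(a),0],[0,0,-1])
def plan(*wps,start=None):
    "wps: (Rot, pos, nrows). prints the one row to repeat nrows times"
    s=read_state(); Rc,p=(R.from_rotvec(s['orientation']),np.array(s['tool_pos'])) if start is None else start
    for Rt,pt,n in wps:
        w=(Rc.inv()*Rt).as_rotvec()/n
        M=sum((Rc*R.from_rotvec(w*k)).as_matrix() for k in range(n))
        d=np.linalg.solve(M,np.array(pt)-p)
        row=np.round(np.r_[np.degrees(w)/6,d/.025],2)
        w=np.radians(row[:3]*6);d=row[3:]*.025;tr=[]
        for k in range(n): p=p+Rc.apply(d);Rc=Rc*R.from_rotvec(w);tr.append(p)
        tr=np.array(tr);r=np.hypot(*tr[:,:2].T)
        print(n,'x',row.tolist(),'end',p.round(4),'zmin %.3f zmax %.3f r %.2f-%.2f'%(tr[:,2].min(),tr[:,2].max(),r.min(),r.max()), 'OVER' if abs(row).max()>1 or np.linalg.norm(row[:3])>1.43 else '')
E
python3 - <<'E'
from h import *
G=frame(YD,-ZD)
plan((down(70),deck(60,-56,150)+[0,0,0],20),(G,deck(60,-56,70),10),(G,deck(60,-56,13),5))
E
```

```text
20 x [-0.0, -0.0, -0.36, 1.3, -0.36, 0.01] end [0.5719 0.046  0.1896] zmin 0.190 zmax 0.194 r 0.55-0.59 OVER
10 x [-0.4, 0.15, -0.7, 0.05, 0.06, 0.3] end [0.6006 0.0613 0.1199] zmin 0.120 zmax 0.182 r 0.58-0.60 
5 x [0.0, 0.01, 0.0, -0.0, -0.01, 0.46] end [0.6222 0.0699 0.0672] zmin 0.067 zmax 0.109 r 0.61-0.63
```

Emit:
{"op": "move_arm", "data": {
  "plan": [
    [0,0,-0.24,0.87,-0.24,0,60],
    [0,0,-0.24,0.87,-0.24,0,60],
    [0,0,-0.24,0.87,-0.24,0,60],
    [0,0,-0.24,0.87,-0.24,0,60],
    [0,0,-0.24,0.87,-0.24,0,60],
    [0,0,-0.24,0.87,-0.24,0,60],
    [0,0,-0.24,0.87,-0.24,0,60],
    [0,0,-0.24,0.87,-0.24,0,60],
    [0,0,-0.24,0.87,-0.24,0,60],
    [0,0,-0.24,0.87,-0.24,0,60]
  ],
  "force": 25
}}

```text
t: 1.2
tool_pos: [0.4165, -0.369, 0.1945]
orientation: [-2.944, -1.095, 0.0]
force: [-0.4, 0.2, -0.1]
opening: 0.0599
gripper_force: 0.0
```

Emit:
{"op": "move_arm", "data": {
  "plan": [
    [0,0,-0.24,0.87,-0.24,0,60],
    [0,0,-0.24,0.87,-0.24,0,60],
    [0,0,-0.24,0.87,-0.24,0,60],
    [0,0,-0.24,0.87,-0.24,0,60],
    [0,0,-0.24,0.87,-0.24,0,60],
    [0,0,-0.24,0.87,-0.24,0,60],
    [0,0,-0.24,0.87,-0.24,0,60],
    [0,0,-0.24,0.87,-0.24,0,60],
    [0,0,-0.24,0.87,-0.24,0,60],
    [0,0,-0.24,0.87,-0.24,0,60]
  ]
}}

```text
t: 2.2
tool_pos: [0.5197, -0.169, 0.1945]
orientation: [-2.784, -1.455, 0.0]
force: [-0.7, 0.4, -0.7]
opening: 0.0601
gripper_force: 0.0
```

Emit:
{"op": "move_arm", "data": {
  "plan": [
    [0,0,-0.24,0.87,-0.24,0,60],
    [0,0,-0.24,0.87,-0.24,0,60],
    [0,0,-0.24,0.87,-0.24,0,60],
    [0,0,-0.24,0.87,-0.24,0,60],
    [0,0,-0.24,0.87,-0.24,0,60],
    [0,0,-0.24,0.87,-0.24,0,60],
    [0,0,-0.24,0.87,-0.24,0,60],
    [0,0,-0.24,0.87,-0.24,0,60],
    [0,0,-0.24,0.87,-0.24,0,60],
    [0,0,-0.24,0.87,-0.24,0,60]
  ]
}}

```text
t: 3.2
tool_pos: [0.5699, 0.0503, 0.1945]
orientation: [-2.58, -1.793, 0.0]
force: [0.7, -0.5, 0.2]
opening: 0.0597
gripper_force: 0.0
```

```bash
python3 - <<'E'
from h import *
s=read_state();print(s['t'],s['tool_pos'],R.from_rotvec(s['orientation']).as_matrix()[:,0],s['opening'])
G=frame(YD,-ZD)
plan((G,deck(60,-56,70),10),(G,deck(60,-56,13),5))
f,h,W=cam(); H,S,V=[h[...,i].astype(int) for i in range(3)]; Z=W[...,2]
r=roi((90,200,150,270))
red=r&((H<6)|(H>172))&(S>140)
for lo,hi in((.012,.03),(.02,.03)):
    m=r&(Z>lo)&(Z<hi)&~red&(W[...,0]<.6)
    n,l,st,c=cv2.connectedComponentsWithStats(m.astype(np.uint8))
    for i in range(1,n):
        if st[i,4]>20: print(st[i],rect(W,l==i))
cv2.imwrite('pics/lev.png',cv2.resize(f[195:275,75:175,::-1],(600,480),interpolation=cv2.INTER_NEAREST))
E
```

```text
3.2 [0.56993299 0.05031543 0.19450115] [ 3.48514675e-01  9.37303316e-01 -1.23633383e-04] 0.059705802864073565
10 x [-0.4, 0.15, -0.7, 0.03, 0.06, 0.32] end [0.5995 0.0608 0.1198] zmin 0.120 zmax 0.187 r 0.57-0.60 
5 x [0.0, 0.01, 0.01, -0.0, 0.0, 0.47] end [0.6226 0.0701 0.0666] zmin 0.067 zmax 0.109 r 0.61-0.63 
[ 98 202   5  10  28] (array([588.8, 445.7]), array([22.,  3.]), -4.2, 28)
[103 218  35  37 508] (array([520.1, 401.2]), array([71.3, 51.5]), 28.2, 508)
[103 218  34  37 463] (array([520.1, 401. ]), array([71.3, 50.4]), 27.8, 463)
```

View pics/lev.png

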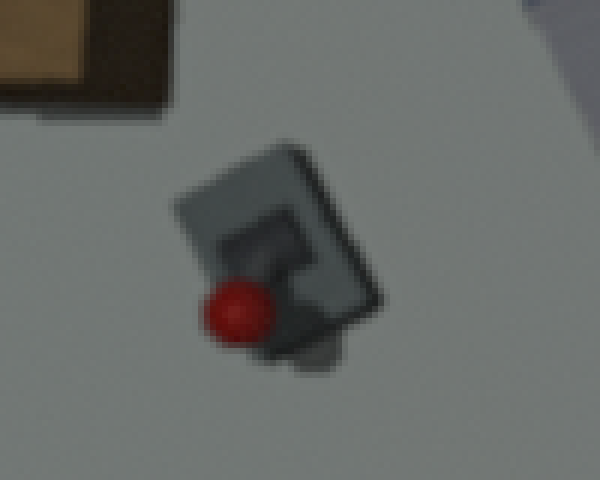

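The crop shows the lever block square at about 28°, with the red knob on its near side (crop pixel 240,312), leaning toward the robot. I'm going down to the tool now.

Emit:
{"op": "move_arm", "data": {
  "plan": [
    [-0.4,0.15,-0.7,0.03,0.06,0.32,60],
    [-0.4,0.15,-0.7,0.03,0.06,0.32,60],
    [-0.4,0.15,-0.7,0.03,0.06,0.32,60],
    [-0.4,0.15,-0.7,0.03,0.06,0.32,60],
    [-0.4,0.15,-0.7,0.03,0.06,0.32,60],
    [-0.4,0.15,-0.7,0.03,0.06,0.32,60],
    [-0.4,0.15,-0.7,0.03,0.06,0.32,60],
    [-0.4,0.15,-0.7,0.03,0.06,0.32,60],
    [-0.4,0.15,-0.7,0.03,0.06,0.32,60],
    [-0.4,0.15,-0.7,0.03,0.06,0.32,60]
  ]
}}

```text
t: 4.25
tool_pos: [0.5996, 0.0597, 0.1197]
orientation: [1.583, 2.365, 0.521]
force: [-0.0, 0.1, 0.0]
opening: 0.0602
gripper_force: 0.0
```

Emit:
{"op": "move_arm", "data": {
  "plan": [
    [0,0,0,0,0,0.46,60],
    [0,0,0,0,0,0.46,60],
    [0,0,0,0,0,0.46,60],
    [0,0,0,0,0,0.46,60],
    [0,0,0,0,0,0.46,60],
    [0,0,0,0,0,0,60],
    [0,0,0,0,0,0,20],
    [0,0,0,0,0,0,20],
    [0,0,0,0,0,0,20],
    [0,0,0,0,0,0,20]
  ]
}}

```text
t: 5.25
tool_pos: [0.6226, 0.0687, 0.0687]
orientation: [1.587, 2.363, 0.521]
force: [0.3, -0.2, -0.2]
opening: 0.0328
gripper_force: 0.0
```

```bash
python3 - <<'E'
from h import *
s=read_state();p=np.array(s['tool_pos']);print(s['t'],p,s['opening'],s['gripper_force'],s['force'],[(p-OD)@v for v in(XD,YD,ZD)])
G=frame(YD,-ZD)
plan((G,p+[0,0,.1],5),(down(90),[.4234,.132,.15],10),(down(90.2),[.4234,.132,.03],6))
E
```

```text
5.25 [0.62264193 0.06867199 0.06866286] 0.03279810662868398 0.0 [ 0.29391055 -0.21137655 -0.24299401] [np.float64(0.060318526785460985), np.float64(-0.05720331141926796), np.float64(0.014532757763115953)]
5 x [0.0, 0.01, 0.0, -0.0, 0.34, -0.72] end [0.6228 0.0692 0.1682] zmin 0.089 zmax 0.168 r 0.63-0.63 
10 x [0.41, -0.08, 0.37, 0.42, -0.73, -0.1] end [0.4242 0.1336 0.1503] zmin 0.147 zmax 0.163 r 0.44-0.61 
6 x [0.0, -0.0, -0.01, -0.01, -0.01, 0.8] end [0.423  0.1323 0.0303] zmin 0.030 zmax 0.130 r 0.44-0.44
```

Emit:
{"op": "move_arm", "data": {
  "plan": [
    [0,0,0,0,0,0,10],
    [0,0,0,0,0,0,10],
    [0,0,0,0,0,0,10],
    [0,0,0,0,0,0,10],
    [0,0,0,0,0,0,10],
    [0,0,0,0,0,0,10],
    [0,0,0,0,0,0,10],
    [0,0,0,0,0,0,10],
    [0,0,0,0,0,0,10],
    [0,0,0,0,0,0,10]
  ]
}}

```text
t: 6.25
tool_pos: [0.6223, 0.0688, 0.068]
orientation: [1.587, 2.364, 0.52]
force: [0.0, 0.7, -0.1]
opening: 0.01
gripper_force: 0.0
```

```bash
python3 - <<'E'
from h import *
f,h,W=cam('scene')
cv2.imwrite('pics/g1.png',cv2.resize(f[200:380,200:420,::-1],(792,594),interpolation=cv2.INTER_CUBIC))
E
```

```text
(no output)
```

View pics/g1.png

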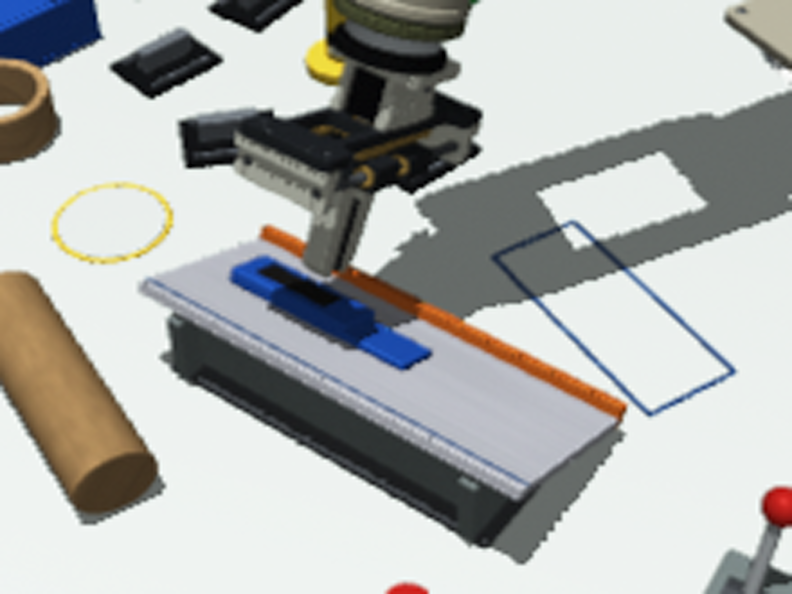

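The fingers closed without the tool: the fingertip shows at about (322,270), at the ledge side of the handle. I'll compare where the fingertips really are with what the state says.

```bash
python3 - <<'E'
from h import *
s=read_state();p=np.array(s['tool_pos']);Rt=R.from_rotvec(s['orientation']);print(p,Rt.as_matrix().round(3).tolist(),s['q'])
tip=p+Rt.apply([0,0,.011])
for n in('scene','top'):
    c=read_camera(n)
    for q in(p,tip,deck(60,-45,14),deck(0,-155,0),deck(132,155,0)):
        print(n,cv2.projectPoints(q.reshape(1,3),np.array(c['rvec'],float),np.array(c['tvec'],float),np.array([[c['fx'],0,c['cx']],[0,c['fy'],c['cy']],[0,0,1.]]),None)[0].ravel().round(1))
f,h,W=cam('scene')
D=np.stack([(W-OD)@v for v in(XD,YD,ZD)],-1)*1000
for v in range(252,284,4): print(v,[tuple(D[v,u].round().astype(int)) for u in range(280,304,4)])
H,S,V=[h[...,i].astype(int) for i in range(3)]
m=roi((255,260,330,310))&(H>100)&(H<130)&(S>90); print('pry',rect(D/1000,m),m.sum())
E
```

```text
[0.62229804 0.06879839 0.0679587 ] [[-0.377, 0.838, 0.394], [0.926, 0.344, 0.155], [-0.006, 0.423, -0.906]] [-0.09619557 -0.0926245   2.02635728  0.26303398  0.83059328 -0.62529061]
scene [287.9 289.9]
scene [286.9 293.7]
scene [291.7 292. ]
scene [271. 272.]
scene [344.8 348.7]
top [263.9 184.2]
top [263.5 183. ]
top [258.9 186.3]
top [313.5 189.1]
top [160. 192.]
252 [(np.int64(145), np.int64(-52), np.int64(141)), (np.int64(149), np.int64(-40), np.int64(147)), (np.int64(152), np.int64(-28), np.int64(153)), (np.int64(146), np.int64(-22), np.int64(154)), (np.int64(93), np.int64(-43), np.int64(133)), (np.int64(102), np.int64(-27), np.int64(142))]
256 [(np.int64(147), np.int64(-48), np.int64(133)), (np.int64(145), np.int64(-39), np.int64(137)), (np.int64(148), np.int64(-28), np.int64(142)), (np.int64(142), np.int64(-21), np.int64(144)), (np.int64(116), np.int64(-27), np.int64(135)), (np.int64(94), np.int64(-29), np.int64(129))]
260 [(np.int64(147), np.int64(-46), np.int64(124)), (np.int64(146), np.int64(-36), np.int64(128)), (np.int64(148), np.int64(-25), np.int64(134)), (np.int64(82),
[... 881 characters left out ...]
(55), np.int64(-50), np.int64(66)), (np.int64(-74), np.int64(-110), np.int64(1))]
276 [(np.int64(-1), np.int64(-125), np.int64(2)), (np.int64(80), np.int64(-65), np.int64(55)), (np.int64(84), np.int64(-53), np.int64(62)), (np.int64(71), np.int64(-49), np.int64(60)), (np.int64(54), np.int64(-48), np.int64(56)), (np.int64(-62), np.int64(-100), np.int64(-3))]
280 [(np.int64(18), np.int64(-111), np.int64(3)), (np.int64(72), np.int64(-68), np.int64(40)), (np.int64(81), np.int64(-51), np.int64(51)), (np.int64(59), np.int64(-54), np.int64(43)), (np.int64(48), np.int64(-49), np.int64(42)), (np.int64(-53), np.int64(-92), np.int64(-9))]
pry (array([ 48.3, -44.8]), array([147.9,  69.8]), 89.4, 574) 576
```

```bash
python3 - <<'E'
from h import *
s=read_state();p=np.array(s['tool_pos']);Rt=R.from_rotvec(s['orientation'])
for n in('scene','top'):
    f,h,W=cam(n); L=Rt.inv().apply((W-p).reshape(-1,3)).reshape(W.shape)*1000
    m=(abs(L[...,0])<30)&(abs(L[...,1])<70)&(L[...,2]<8)&(L[...,2]>-150)
    q=L[m]; print(n,len(q))
    for a in range(-150,10,10):
        k=(q[:,2]>=a)&(q[:,2]<a+10)
        if k.sum()>2: print(a,k.sum(),'x',np.percentile(q[k,0],(5,95)).round(),'y',np.percentile(q[k,1],(5,95)).round())
    # colours near tip
    print(np.round(q[np.argsort(-q[:,2])][:5]))
E
```

```text
scene 1026
-150 163 x [-18.  24.] y [-63.  50.]
-140 121 x [-16.  29.] y [-31.  36.]
-130 68 x [15. 30.] y [-64.  64.]
-120 21 x [ 9. 29.] y [-50.  50.]
-100 21 x [4. 9.] y [-3. 26.]
-90 44 x [2. 9.] y [-17.  24.]
-80 53 x [-4.  9.] y [-15.  24.]
-70 54 x [-8.  9.] y [-15.  24.]
-60 54 x [-8.  9.] y [-15.  24.]
-50 51 x [-7.  8.] y [-10.  22.]
-40 44 x [-6.  8.] y [-12.  22.]
-30 19 x [-10.   9.] y [-8. 15.]
-10 180 x [-27.  26.] y [-17.  19.]
0 133 x [-23.  26.] y [-67.  20.]
[[ 19. -62.   8.]
 [ 17. -59.   8.]
 [-13.  17.   8.]
 [  7.  19.   8.]
 [-20. -66.   8.]]
top 544
-150 121 x [-22.  23.] y [24. 69.]
-140 146 x [-28.  28.] y [15. 36.]
-130 152 x [-29.  29.] y [20. 59.]
-120 21 x [-13.  15.] y [35. 37.]
-110 10 x [-10.   9.] y [35. 36.]
-50 7 x [-7.  7.] y [22. 23.]
-40 4 x [-5.  5.] y [21. 22.]
-10 36 x [-14.  20.] y [10. 19.]
0 45 x [-12.  19.] y [10. 21.]
[[24. 68.  8.]
 [13. 24.  7.]
 [17. 19.  7.]
 [10. 20.  7.]
 [ 1. 19.  6.]]
```

Both cameras agree that the real fingertips end about 28 mm behind the reported TCP, not 11 mm ahead of it. That is an offset of about 39 mm along the tool axis, with no sideways error. I'll open and go about 36 mm further.

Emit:
{"op": "move_arm", "data": {
  "plan": [
    [0,0,0,0,0,0,60],
    [0,0,0,0,0,0,60],
    [0,0,0,0,0,0,60],
    [0,0,0,0,0,0,60],
    [0,0,0,0,0,0,60],
    [0,0,0,0,0,0,60],
    [0,0,0,0,0,0.36,60],
    [0,0,0,0,0,0.36,60],
    [0,0,0,0,0,0.36,60],
    [0,0,0,0,0,0.36,60]
  ]
}}

```text
t: 7.55
tool_pos: [0.6364, 0.0745, 0.0342]
orientation: [1.588, 2.365, 0.52]
force: [-85.5, -26.0, 155.5]
opening: 0.0602
gripper_force: 97.6
```

Emit:
{"op": "move_arm", "data": {
  "plan": [
    [0,0,0,0,0,0,60],
    [0,0,0,0,0,0,20],
    [0,0,0,0,0,0,20],
    [0,0,0,0,0,0,20],
    [0,0,0,0,0,0,20],
    [0,0,0,0,0,0,20],
    [0,0,0,0,0,0,20],
    [0,0,0,0,0,0,20],
    [0,0,0,0,0,0,20],
    [0,0,0,0,0,0,20]
  ]
}}

```text
t: 8.55
tool_pos: [0.6365, 0.0743, 0.0353]
orientation: [1.587, 2.364, 0.52]
force: [0.9, -0.6, -1.1]
opening: 0.0394
gripper_force: 25.0
```

```bash
python3 - <<'E'
from h import *
s=read_state();p=np.array(s['tool_pos']);Rt=R.from_rotvec(s['orientation']);print(s['t'],p,s['opening'],s['gripper_force'],s['force'],[(p-OD)@v for v in(XD,YD,ZD)])
f,h,W=cam('scene'); L=Rt.inv().apply((W-p).reshape(-1,3)).reshape(W.shape)*1000
m=(abs(L[...,0])<9)&(abs(L[...,1])<40)&(L[...,2]<8)&(L[...,2]>-100)
q=L[m]
for a in range(-60,10,4):
    k=(q[:,2]>=a)&(q[:,2]<a+4)
    if k.sum()>2: print(a,k.sum(),'y',np.percentile(q[k,1],(5,95)).round())
G=frame(YD,-ZD)
plan((G,p+[0,0,.1],5),(down(90),[.4234,.132,.11],10))
E
```

```text
8.55 [0.63647588 0.07432939 0.03534662] 0.039423844604489756 24.999776780605316 [ 0.93821481 -0.61624379 -1.13031367] [np.float64(0.059784191981022874), np.float64(-0.05719232200928615), np.float64(-0.021978487084883876)]
-60 23 y [-27.  36.]
-56 24 y [-23.  38.]
-52 25 y [-26.  38.]
-48 21 y [-30.  37.]
-44 27 y [-20.  37.]
-40 55 y [-22.  36.]
-36 14 y [-30.  35.]
-32 6 y [19. 32.]
-28 12 y [-5. 38.]
-24 22 y [26. 39.]
5 x [0.0, 0.01, 0.0, -0.0, 0.34, -0.72] end [0.6367 0.0749 0.1349] zmin 0.055 zmax 0.135 r 0.64-0.64 
10 x [0.41, -0.08, 0.37, 0.4, -0.8, -0.09] end [0.4233 0.1312 0.1105] zmin 0.108 zmax 0.128 r 0.44-0.62
```

Emit:
{"op": "move_arm", "data": {
  "plan": [
    [0,0,0,0,0.34,-0.72,20],
    [0,0,0,0,0.34,-0.72,20],
    [0,0,0,0,0.34,-0.72,20],
    [0,0,0,0,0.34,-0.72,20],
    [0,0,0,0,0.34,-0.72,20],
    [0,0,0,0,0,0,20],
    [0,0,0,0,0,0,20],
    [0,0,0,0,0,0,20],
    [0,0,0,0,0,0,20],
    [0,0,0,0,0,0,20]
  ]
}}

```text
t: 9.6
tool_pos: [0.6359, 0.0751, 0.1334]
orientation: [1.588, 2.365, 0.519]
force: [-1.0, -0.3, 0.1]
opening: 0.0398
gripper_force: 25.0
```

Emit:
{"op": "move_arm", "data": {
  "plan": [
    [0.41,-0.08,0.37,0.4,-0.8,-0.09,20],
    [0.41,-0.08,0.37,0.4,-0.8,-0.09,20],
    [0.41,-0.08,0.37,0.4,-0.8,-0.09,20],
    [0.41,-0.08,0.37,0.4,-0.8,-0.09,20],
    [0.41,-0.08,0.37,0.4,-0.8,-0.09,20],
    [0.41,-0.08,0.37,0.4,-0.8,-0.09,20],
    [0.41,-0.08,0.37,0.4,-0.8,-0.09,20],
    [0.41,-0.08,0.37,0.4,-0.8,-0.09,20],
    [0.41,-0.08,0.37,0.4,-0.8,-0.09,20],
    [0.41,-0.08,0.37,0.4,-0.8,-0.09,20]
  ]
}}

```text
t: 10.6
tool_pos: [0.4223, 0.132, 0.1095]
orientation: [2.228, 2.21, -0.002]
force: [-0.2, -0.5, -0.7]
opening: 0.04
gripper_force: 25.0
```

```bash
python3 - <<'E'
from h import *
s=read_state();p=np.array(s['tool_pos']);Rt=R.from_rotvec(s['orientation']);print(s['t'],p,s['opening'],s['gripper_force'],s['force'],Rt.as_matrix()[:,2])
for n in('scene','top'):
    f,h,W=cam(n);H,S,V=[h[...,i].astype(int) for i in range(3)];d=W-p
    m=(H>100)&(H<130)&(S>70)&(W[...,2]>.02)&(np.hypot(d[...,0],d[...,1])<.13)
    print(n,rect(W,m),np.percentile(W[m][:,2],(3,50,97)) if m.sum() else 0)
    if n=='scene': cv2.imwrite('pics/g2.png',cv2.resize(f[180:360,280:500,::-1],(792,594),interpolation=cv2.INTER_CUBIC))
plan((down(90),[.4234,.132,.02],10))
E
```

```text
10.6 [0.42229748 0.13202039 0.10952066] 0.03998035915586638 24.99788671731949 [-0.22919655 -0.50049189 -0.66808918] [ 0.00171987 -0.00339754 -0.99999275]
scene (array([398.2, 123. ]), array([203.3, 106.3]), 51.9, 521) [0.1370465  0.14224097 0.24235161]
top (array([421.5,  89. ]), array([36.7, 36.7]), -1.3, 245) [0.14237993 0.14703505 0.15113974]
10 x [0.0, 0.0, -0.01, -0.0, 0.0, 0.36] end [0.4224 0.1325 0.0195] zmin 0.020 zmax 0.101 r 0.44-0.44
```

View pics/g2.png

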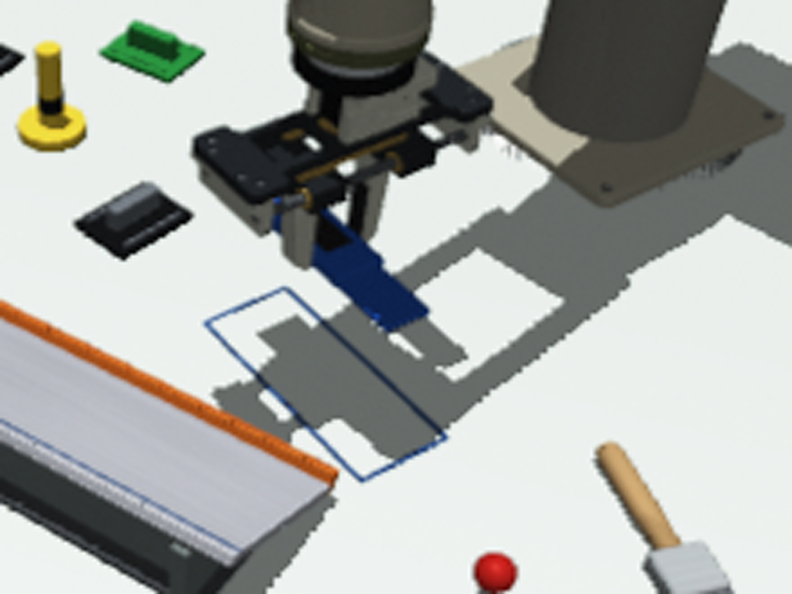

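The tool is held level over the outline, with its underside about 23 mm above the reported TCP. I'll lower it in two stages, slowly at the end.

Emit:
{"op": "move_arm", "data": {
  "plan": [
    [0,0,0,0,0,0.5,20],
    [0,0,0,0,0,0.5,20],
    [0,0,0,0,0,0.5,20],
    [0,0,0,0,0,0.5,20],
    [0,0,0,0,0,0.5,20],
    [0,0,0,0,0,0.5,20],
    [0,0,0,0,0,0.5,20],
    [0,0,0,0,0,0.5,20],
    [0,0,0,0,0,0.5,20],
    [0,0,0,0,0,0.2,20]
  ]
}}

```text
t: 11.7
tool_pos: [0.4228, 0.1312, -0.0093]
orientation: [2.226, 2.212, -0.002]
force: [-0.5, -0.6, -1.6]
opening: 0.0397
gripper_force: 25.0
```

Emit:
{"op": "move_arm", "data": {
  "plan": [
    [0,0,0,0,0,0.08,20],
    [0,0,0,0,0,0.08,20],
    [0,0,0,0,0,0.08,20],
    [0,0,0,0,0,0.08,20],
    [0,0,0,0,0,0.04,20],
    [0,0,0,0,0,0.04,20],
    [0,0,0,0,0,0,20],
    [0,0,0,0,0,0,20],
    [0,0,0,0,0,0,20],
    [0,0,0,0,0,0,20]
  ]
}}

```text
t: 12.7
tool_pos: [0.4239, 0.1314, -0.0175]
orientation: [2.225, 2.211, 0.001]
force: [-0.2, 0.6, -1.2]
opening: 0.0399
gripper_force: 25.0
```

Emit:
{"op": "move_arm", "data": {
  "plan": [
    [0,0,0,0,0,0.04,20],
    [0,0,0,0,0,0.04,20],
    [0,0,0,0,0,0.04,20],
    [0,0,0,0,0,0,20],
    [0,0,0,0,0,0,20],
    [0,0,0,0,0,0,20],
    [0,0,0,0,0,0,20],
    [0,0,0,0,0,0,20],
    [0,0,0,0,0,0,20],
    [0,0,0,0,0,0,20]
  ]
}}

```text
t: 13.7
tool_pos: [0.4239, 0.1314, -0.0206]
orientation: [2.225, 2.211, 0.001]
force: [-0.1, -0.2, -0.5]
opening: 0.0398
gripper_force: 25.0
```

Emit:
{"op": "move_arm", "data": {
  "plan": [
    [0,0,0,0,0,0.05,20],
    [0,0,0,0,0,0,20],
    [0,0,0,0,0,0,60],
    [0,0,0,0,0,0,60],
    [0,0,0,0,0,0,60],
    [0,0,0,0,0,0,60],
    [0,0,0,0,0,0,60],
    [0,0,0,0,0,-0.5,60],
    [0,0,0,0,0,-1,60],
    [0,0,0,0,0,-1,60]
  ]
}}

```text
t: 14.7
tool_pos: [0.4232, 0.1314, 0.0418]
orientation: [2.226, 2.211, -0.0]
force: [0.8, 0.1, -0.6]
opening: 0.0598
gripper_force: 0.0
```

Emit:
{"op": "move_arm", "data": {
  "plan": [
    [0,0,0,0,0,-1,40],
    [0,0,0,0,0,-1,40],
    [0,0,0,0,0,-1,40],
    [0,0,0,0,0,-0.5,40],
    [0,0,1,0,-1,0,40],
    [0,0,1,0,-1,0,40],
    [0,0,1,0,-1,0,40],
    [0,0,1,0,-1,0,40],
    [0,0,1,0,-1,0,40],
    [0,0,1,0,-1,0,40]
  ]
}}

```text
t: 15.7
tool_pos: [0.2799, 0.1709, 0.1273]
orientation: [2.804, 1.408, 0.003]
force: [-0.1, 0.4, -0.2]
opening: 0.0402
gripper_force: 0.0
```

```bash
cat >> h.py <<'E'
def ribs(W=None):
    "all bench cover ribs: high thin blobs"
    if W is None: f,h,W=cam()
    f,h,_=(None,None,None)
    Z=W[...,2]; m=(Z>.022)&(Z<.045)&(W[...,0]<.66)&(W[...,1]<.05)&(W[...,1]>-.45)
    n,l,st,c=cv2.connectedComponentsWithStats(m.astype(np.uint8))
    for i in range(1,n):
        if 80<st[i,4]<260: print('rib',c[i].round(),rect(W,l==i))
E
python3 - <<'E'
from h import *
s=read_state();p=np.array(s['tool_pos']);Rt=R.from_rotvec(s['orientation']);print(s['t'],p,Rt.as_matrix()[:,0],s['opening'])
f,h,W=cam();H,S,V=[h[...,i].astype(int) for i in range(3)]
m=roi((180,240,300,310))&(H>100)&(H<130)&(S>70)&(W[...,2]>.004)&(W[...,2]<.03);print('pry',rect(W,m),np.percentile(W[m][:,2],(5,50,95)))
m=roi((180,240,300,310))&(H>95)&(H<130)&(S>60)&(W[...,2]<.004);print('outline',rect(W,m))
ribs(W)
cv2.imwrite('pics/t2.png',f[:,:,::-1])
E
```

```text
15.7 [0.27987482 0.17087494 0.12732965] [ 5.97106367e-01  8.02162061e-01 -1.22343321e-04] 0.04016022568238802
pry (array([422.9, 142.6]), array([191.5,  77.2]), -89.6, 867) [0.00503424 0.01236075 0.01768269]
outline (array([423.4, 143.1]), array([194. ,  78.9]), -89.7, 318)
rib [459. 180.] (array([ 626.6, -371.1]), array([67.,  8.]), 16.7, 92)
rib [431. 208.] (array([ 565.1, -306.6]), array([49.3, 16. ]), 10.6, 154)
rib [377. 208.] (array([ 566.7, -183. ]), array([49.4, 14. ]), -21.6, 139)
rib [486. 225.] (array([ 526.6, -430.8]), array([74.2, 27.1]), 7.8, 102)
rib [453. 259.] (array([ 449.1, -349.9]), array([49.2, 14.4]), 21.7, 153)
rib [334. 264.] (array([444.3, -82.2]), array([48.8, 14. ]), 10.5, 139)
rib [424. 326.] (array([ 299.2, -280.4]), array([50.2, 15.2]), -69.7, 157)
rib [306. 439.] (array([ 54.1, -11.9]), array([117.8,  34.7]), 76.3, 153)
```

View pics/t2.png

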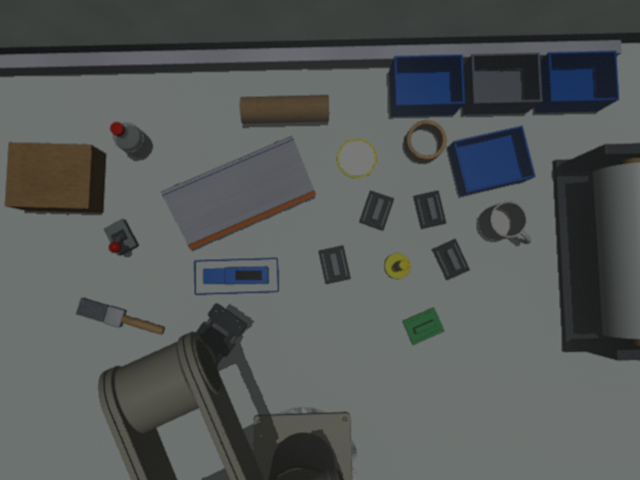

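The tool is flat and centred in its outline, with its centre at pixel (236,276). All four covers are where they were. Next is cover C at (335,264).

```bash
python3 - <<'E'
from h import *
plan((down(10.5),[.4443,-.0822,.12],20),(down(10.5),[.4443,-.0822,.0],6),(down(10.5),[.4443,-.0822,-.011],4))
E
```

```text
20 x [0.0, -0.0, 0.35, 0.01, 0.62, 0.02] end [ 0.4466 -0.0794  0.1179] zmin 0.118 zmax 0.127 r 0.33-0.45 
6 x [0.0, -0.0, 0.01, -0.02, 0.01, 0.79] end [ 0.4441 -0.0817 -0.0006] zmin -0.001 zmax 0.098 r 0.45-0.45 
4 x [0.01, -0.0, 0.0, 0.0, 0.01, 0.1] end [ 0.4443 -0.0827 -0.0106] zmin -0.011 zmax -0.003 r 0.45-0.45
```

Emit:
{"op": "move_arm", "data": {
  "plan": [
    [0,0,0.35,0.01,0.62,0.02,50],
    [0,0,0.35,0.01,0.62,0.02,50],
    [0,0,0.35,0.01,0.62,0.02,50],
    [0,0,0.35,0.01,0.62,0.02,50],
    [0,0,0.35,0.01,0.62,0.02,50],
    [0,0,0.35,0.01,0.62,0.02,50],
    [0,0,0.35,0.01,0.62,0.02,50],
    [0,0,0.35,0.01,0.62,0.02,50],
    [0,0,0.35,0.01,0.62,0.02,50],
    [0,0,0.35,0.01,0.62,0.02,50]
  ]
}}

```text
t: 16.75
tool_pos: [0.3904, 0.0615, 0.1231]
orientation: [3.012, 0.88, 0.004]
force: [-0.6, -0.3, -1.0]
opening: 0.0501
gripper_force: 0.0
```

Emit:
{"op": "move_arm", "data": {
  "plan": [
    [0,0,0.35,0.01,0.62,0.02,50],
    [0,0,0.35,0.01,0.62,0.02,50],
    [0,0,0.35,0.01,0.62,0.02,50],
    [0,0,0.35,0.01,0.62,0.02,50],
    [0,0,0.35,0.01,0.62,0.02,50],
    [0,0,0.35,0.01,0.62,0.02,50],
    [0,0,0.35,0.01,0.62,0.02,50],
    [0,0,0.35,0.01,0.62,0.02,50],
    [0,0,0.35,0.01,0.62,0.02,50],
    [0,0,0.35,0.01,0.62,0.02,50]
  ]
}}

```text
t: 17.75
tool_pos: [0.4533, -0.0795, 0.1188]
orientation: [3.123, 0.315, 0.005]
force: [0.3, -0.6, 0.8]
opening: 0.0496
gripper_force: 0.0
```

```bash
python3 - <<'E'
from h import *
s=read_state();p=np.array(s['tool_pos']);Rt=R.from_rotvec(s['orientation']);print(s['t'],p,Rt.as_matrix()[:,0],s['opening'])
plan((down(10.5),[.4443,-.0822,.0],6),(down(10.5),[.4443,-.0822,-.011],4))
f,h,W=cam('scene'); L=Rt.inv().apply((W-p).reshape(-1,3)).reshape(W.shape)*1000
m=(abs(L[...,0])<12)&(abs(L[...,1])<60)&(L[...,2]<15)&(L[...,2]>-70); q=L[m]
for a in range(-60,15,5):
    k=(q[:,2]>=a)&(q[:,2]<a+5)
    if k.sum()>2: print(a,k.sum(),'x',np.percentile(q[k,0],(5,95)).round(),'y',np.percentile(q[k,1],(5,95)).round())
E
```

```text
17.75 [ 0.45331816 -0.07954664  0.11875878] [0.97983496 0.19978531 0.00304772] 0.04962145820266621
6 x [0.01, -0.0, 0.03, -0.06, 0.0, 0.79] end [ 4.449e-01 -8.130e-02  2.000e-04] zmin 0.000 zmax 0.099 r 0.45-0.46 
4 x [-0.01, -0.01, -0.0, -0.01, 0.01, 0.11] end [ 0.4441 -0.0824 -0.0108] zmin -0.011 zmax -0.003 r 0.45-0.45 
-60 20 x [-4. 10.] y [-42.  38.]
-55 24 x [-5. 11.] y [-40.  38.]
-50 23 x [-5. 11.] y [-40.  35.]
-45 25 x [-6. 11.] y [-39.  38.]
-40 17 x [-4. 10.] y [-39.  31.]
-35 18 x [-6. 11.] y [-38.  36.]
-30 12 x [-2. 10.] y [-29.  33.]
```

Emit:
{"op": "move_arm", "data": {
  "plan": [
    [0,0,0.03,-0.06,0,0.79,50],
    [0,0,0.03,-0.06,0,0.79,50],
    [0,0,0.03,-0.06,0,0.79,50],
    [0,0,0.03,-0.06,0,0.79,50],
    [0,0,0.03,-0.06,0,0.79,50],
    [0,0,0.03,-0.06,0,0.79,50],
    [0,0,0,0,0,0.1,50],
    [0,0,0,0,0,0.1,50],
    [0,0,0,0,0,0.1,50],
    [0,0,0,0,0,0.1,50]
  ]
}}

```text
t: 18.8
tool_pos: [0.4459, -0.0811, -0.0087]
orientation: [3.124, 0.288, 0.009]
force: [-0.3, -0.1, -0.9]
opening: 0.0498
gripper_force: 0.0
```

Emit:
{"op": "move_arm", "data": {
  "plan": [
    [0,0,0,0,0,0,5],
    [0,0,0,0,0,0,5],
    [0,0,0,0,0,0,5],
    [0,0,0,0,0,0,5],
    [0,0,0,0,0,0,5],
    [0,0,0,0,0,0,5],
    [0,0,0,0,0,0,5],
    [0,0,0,0,0,0,5],
    [0,0,0,0,0,0,5],
    [0,0,0,0,0,0,5]
  ],
  "force": 35
}}

```text
t: 19.8
tool_pos: [0.445, -0.0809, -0.0095]
orientation: [3.125, 0.289, 0.006]
force: [-0.3, -1.1, 2.3]
opening: 0.0133
gripper_force: 35.0
```

```bash
python3 - <<'E'
from h import *
s=read_state();p=np.array(s['tool_pos']);print(s['t'],p,s['opening'],s['gripper_force'],s['force'])
Rc=R.from_rotvec(s['orientation']);print(Rc.as_matrix()[:,0])
G=frame(XD,-ZD)
plan((Rc,p+[0,0,.16],8),(G,deck(43,114,50),12),(G,deck(43,114,-9),6))
E
```

```text
19.8 [ 0.44503179 -0.08088104 -0.0094919 ] 0.013309434320712674 35.00102877616882 [-0.32561693 -1.14870545  2.26680615]
[0.98308652 0.18310683 0.00357435]
8 x [0.0, 0.0, 0.0, 0.0, 0.0, -0.8] end [ 0.4444 -0.0804  0.1505] zmin 0.011 zmax 0.151 r 0.45-0.45 
12 x [0.04, 0.34, -0.16, 0.5, -0.87, 0.3] end [0.5297 0.2157 0.0941] zmin 0.094 zmax 0.143 r 0.46-0.57 
6 x [-0.0, 0.01, 0.0, -0.0, 0.0, 0.4] end [0.553  0.2254 0.0397] zmin 0.040 zmax 0.085 r 0.58-0.60
```

Emit:
{"op": "move_arm", "data": {
  "plan": [
    [0,0,0,0,0,-0.8,5],
    [0,0,0,0,0,-0.8,5],
    [0,0,0,0,0,-0.8,5],
    [0,0,0,0,0,-0.8,5],
    [0,0,0,0,0,-0.8,5],
    [0,0,0,0,0,-0.8,5],
    [0,0,0,0,0,-0.8,5],
    [0,0,0,0,0,-0.8,5],
    [0.04,0.34,-0.16,0.5,-0.87,0.3,5],
    [0.04,0.34,-0.16,0.5,-0.87,0.3,5]
  ]
}}

```text
t: 20.8
tool_pos: [0.4616, -0.0325, 0.1363]
orientation: [-3.109, -0.339, -0.119]
force: [0.8, 0.5, -1.6]
opening: 0.0135
gripper_force: 35.0
```

Emit:
{"op": "move_arm", "data": {
  "plan": [
    [0.04,0.34,-0.16,0.5,-0.87,0.3,5],
    [0.04,0.34,-0.16,0.5,-0.87,0.3,5],
    [0.04,0.34,-0.16,0.5,-0.87,0.3,5],
    [0.04,0.34,-0.16,0.5,-0.87,0.3,5],
    [0.04,0.34,-0.16,0.5,-0.87,0.3,5],
    [0.04,0.34,-0.16,0.5,-0.87,0.3,5],
    [0.04,0.34,-0.16,0.5,-0.87,0.3,5],
    [0.04,0.34,-0.16,0.5,-0.87,0.3,5],
    [0.04,0.34,-0.16,0.5,-0.87,0.3,5],
    [0.04,0.34,-0.16,0.5,-0.87,0.3,5]
  ]
}}

```text
t: 21.8
tool_pos: [0.529, 0.2169, 0.0932]
orientation: [-2.931, -0.579, -0.643]
force: [0.1, 0.1, -1.4]
opening: 0.0142
gripper_force: 35.0
```

```bash
cat >> h.py <<'E'
def st():
    s=read_state();p=np.array(s['tool_pos']);Rc=R.from_rotvec(s['orientation'])
    print('t %.2f'%s['t'],p.round(4),'open',round(s['opening'],4),'grip',round(s['gripper_force'],1),'F',np.round(s['force'],1),'deck',[round(float((p-OD)@v)*1000,1) for v in(XD,YD,ZD)],'xang',round(float(np.degrees(np.arctan2(*Rc.as_matrix()[1::-1,0]))),1))
    return Rc,p
GD=frame(XD,-ZD)
E
python3 - <<'E'
from h import *
Rc,p=st()
plan((GD,deck(43,114,5),5),(GD,deck(43,114,-8.5),5))
f,h,W=cam('scene'); L=Rc.inv().apply((W-p).reshape(-1,3)).reshape(W.shape)*1000
m=(abs(L[...,0])<60)&(abs(L[...,1])<45)&(abs(L[...,2]+18)<12)&(h[...,2]<90)
print(rect(L/1000,m),np.percentile(L[m],(2,50,98),axis=0).round())
E
```

```text
t 21.80 [0.529  0.2169 0.0932] open 0.0142 grip 35.0 F [ 0.1  0.1 -1.4] deck [42.8, 115.4, 49.7] xang 22.3
5 x [-0.01, 0.01, 0.0, 0.0, 0.01, 0.36] end [0.547  0.2229 0.0523] zmin 0.052 zmax 0.085 r 0.58-0.59 
5 x [0.0, -0.0, 0.0, 0.0, 0.0, 0.11] end [0.5524 0.2251 0.0399] zmin 0.040 zmax 0.050 r 0.59-0.60 
(array([-0.7,  0.5]), array([82.4, 60.2]), -1.9, 371) [[-35. -29. -28.]
 [ 21.  -8. -18.]
 [ 39.  27. -11.]]
```

Emit:
{"op": "move_arm", "data": {
  "plan": [
    [0,0,0,0,0,0.36,5],
    [0,0,0,0,0,0.36,5],
    [0,0,0,0,0,0.36,5],
    [0,0,0,0,0,0.36,5],
    [0,0,0,0,0,0.36,5],
    [0,0,0,0,0,0.11,5],
    [0,0,0,0,0,0.11,5],
    [0,0,0,0,0,0.11,5],
    [0,0,0,0,0,0.11,5],
    [0,0,0,0,0,0.11,5]
  ]
}}

```text
t: 22.85
tool_pos: [0.5525, 0.2254, 0.0408]
orientation: [-2.932, -0.578, -0.643]
force: [-0.4, -0.3, -0.7]
opening: 0.0139
gripper_force: 35.0
```

Emit:
{"op": "move_arm", "data": {
  "plan": [
    [0,0,0,0,0,0,5],
    [0,0,0,0,0,0,5],
    [0,0,0,0,0,0.04,5],
    [0,0,0,0,0,0,5],
    [0,0,0,0,0,0,40],
    [0,0,0,0,0,0,40],
    [0,0,0,0,0,0,40],
    [0,0,0,0,0,0,40],
    [0,0,0,0,0,-0.5,40],
    [0,0,0,0,0,-1,40]
  ]
}}

```text
t: 23.85
tool_pos: [0.5365, 0.2189, 0.0717]
orientation: [-2.933, -0.578, -0.636]
force: [0.1, -0.8, -0.1]
opening: 0.0397
gripper_force: 0.0
```

```bash
python3 - <<'E'
from h import *
Rc,p=st()
plan((Rc,p+[-.03,0,.1],6),(down(-21.4),[.5666,-.183,.13],20),(down(-21.4),[.5666,-.183,.0],6))
E
```

```text
t 23.85 [0.5365 0.2189 0.0717] open 0.0397 grip 0.0 F [ 0.1 -0.8 -0.1] deck [40.7, 114.4, 27.0] xang 22.3
6 x [0.0, 0.0, 0.0, 0.11, -0.08, -0.68] end [0.5068 0.2193 0.1714] zmin 0.088 zmax 0.171 r 0.55-0.57 
20 x [-0.08, -0.19, 0.36, 0.09, 0.83, 0.08] end [ 0.5682 -0.1823  0.1306] zmin 0.131 zmax 0.170 r 0.56-0.60 
6 x [-0.0, -0.01, -0.01, -0.01, 0.01, 0.87] end [ 5.669e-01 -1.831e-01  1.000e-04] zmin 0.000 zmax 0.109 r 0.60-0.60
```

Emit:
{"op": "move_arm", "data": {
  "plan": [
    [0,0,0,0.11,-0.08,-0.68,40],
    [0,0,0,0.11,-0.08,-0.68,40],
    [0,0,0,0.11,-0.08,-0.68,40],
    [0,0,0,0.11,-0.08,-0.68,40],
    [0,0,0,0.11,-0.08,-0.68,40],
    [0,0,0,0.11,-0.08,-0.68,40],
    [-0.08,-0.19,0.36,0.09,0.83,0.08,40],
    [-0.08,-0.19,0.36,0.09,0.83,0.08,40],
    [-0.08,-0.19,0.36,0.09,0.83,0.08,40],
    [-0.08,-0.19,0.36,0.09,0.83,0.08,40]
  ]
}}

```text
t: 24.85
tool_pos: [0.5463, 0.1445, 0.1685]
orientation: [-3.007, -0.349, -0.525]
force: [-0.1, -0.4, 0.4]
opening: 0.0399
gripper_force: 0.0
```

Emit:
{"op": "move_arm", "data": {
  "plan": [
    [-0.08,-0.19,0.36,0.09,0.83,0.08,40],
    [-0.08,-0.19,0.36,0.09,0.83,0.08,40],
    [-0.08,-0.19,0.36,0.09,0.83,0.08,40],
    [-0.08,-0.19,0.36,0.09,0.83,0.08,40],
    [-0.08,-0.19,0.36,0.09,0.83,0.08,40],
    [-0.08,-0.19,0.36,0.09,0.83,0.08,40],
    [-0.08,-0.19,0.36,0.09,0.83,0.08,40],
    [-0.08,-0.19,0.36,0.09,0.83,0.08,40],
    [-0.08,-0.19,0.36,0.09,0.83,0.08,40],
    [-0.08,-0.19,0.36,0.09,0.83,0.08,40]
  ]
}}

```text
t: 25.85
tool_pos: [0.5857, -0.059, 0.1462]
orientation: [-3.098, 0.236, -0.213]
force: [0.7, 0.6, 0.1]
opening: 0.04
gripper_force: 0.0
```

```bash
cat >> h.py <<'E'
def deckribs(W):
    D=np.stack([(W-OD)@v for v in(XD,YD,ZD)],-1)*1000
    for y0 in(-114,-38,38,114):
        m=(D[...,2]>22)&(D[...,2]<40)&(D[...,0]>2)&(D[...,0]<100)&(abs(D[...,1]-y0)<35)
        k=(D[...,2]>4)&(D[...,2]<14)&(D[...,0]>1)&(D[...,0]<100)&(abs(D[...,1]-y0)<38)
        if m.sum()>40: print('slot',y0,'rib',rect(D/1000,m),'z',np.median(D[m][:,2]).round(1),'plate z',np.percentile(D[k][:,2],(5,50,95)).round(1))
E
python3 - <<'E'
from h import *
Rc,p=st()
f,h,W=cam();ribs(W);deckribs(W)
f,h,W=cam('scene');ribs(W);deckribs(W)
E
```

```text
t 25.85 [ 0.5857 -0.059   0.1462] open 0.04 grip 0.0 F [0.7 0.6 0.1] deck [18.3, -161.5, 119.7] xang -8.9
rib [461. 182.] (array([ 618.8, -378.8]), array([79.2, 36.1]), 43.9, 113)
rib [431. 208.] (array([ 565.1, -305.9]), array([49.8, 14.7]), 11.8, 154)
rib [486. 224.] (array([ 527.3, -431. ]), array([74., 27.]), 6.4, 103)
rib [453. 258.] (array([ 448.9, -350.1]), array([49.5, 15. ]), 23.2, 155)
rib [425. 326.] (array([ 299.3, -280.7]), array([49.8, 14.4]), -69.0, 151)
slot 114 rib (array([ 42.2, 114.5]), array([50. , 14.2]), -0.3, 161) z 31.6 plate z [ 4.7  8.3 11.9]
rib [236. 189.] (array([ 533.5, -431.2]), array([74. , 27.1]), -7.0, 124)
rib [217. 207.] (array([ 626.7, -375.1]), array([66.5,  9.8]), 11.7, 111)
rib [438. 212.] (array([60.1,  0.5]), array([99.8, 26.4]), -86.8, 162)
rib [245. 213.] (array([ 565. , -307.7]), array([50.4, 18.3]), 8.9, 87)
rib [263. 236.] (array([ 567. , -183.5]), array([49.4, 17.8]), -16.6, 98)
slot 114 rib (array([ 41.6, 114. ]), array([52.5, 15.3]), -0.8, 108) z 32.1 plate z [ 6.1  9.1 11.4]
```

Cover C lies flat in the left slot, at x = 42 mm and square to the ledge. On to cover A.

```bash
python3 - <<'E'
from h import *
plan((down(-21.3),[.5667,-.183,.11],10),(down(-21.3),[.5667,-.183,.0],6),(down(-21.4),[.5667,-.183,-.0105],4))
E
```

```text
10 x [-0.05, -0.12, 0.21, 0.04, 0.5, 0.14] end [ 0.5669 -0.1833  0.1089] zmin 0.109 zmax 0.142 r 0.59-0.60 
6 x [-0.0, -0.01, -0.0, -0.0, -0.0, 0.73] end [ 0.5671 -0.1834 -0.0006] zmin -0.001 zmax 0.091 r 0.60-0.60 
4 x [-0.0, 0.01, -0.0, -0.0, -0.0, 0.1] end [ 0.5671 -0.1834 -0.0106] zmin -0.011 zmax -0.003 r 0.60-0.60
```

Emit:
{"op": "move_arm", "data": {
  "plan": [
    [-0.05,-0.12,0.21,0.04,0.5,0.14,50],
    [-0.05,-0.12,0.21,0.04,0.5,0.14,50],
    [-0.05,-0.12,0.21,0.04,0.5,0.14,50],
    [-0.05,-0.12,0.21,0.04,0.5,0.14,50],
    [-0.05,-0.12,0.21,0.04,0.5,0.14,50],
    [-0.05,-0.12,0.21,0.04,0.5,0.14,50],
    [-0.05,-0.12,0.21,0.04,0.5,0.14,50],
    [-0.05,-0.12,0.21,0.04,0.5,0.14,50],
    [-0.05,-0.12,0.21,0.04,0.5,0.14,50],
    [-0.05,-0.12,0.21,0.04,0.5,0.14,50]
  ]
}}

```text
t: 26.95
tool_pos: [0.567, -0.1823, 0.1091]
orientation: [3.087, -0.582, 0.006]
force: [0.1, -0.0, 0.2]
opening: 0.05
gripper_force: 0.0
```

```bash
python3 - <<'E'
from h import *
Rc,p=st()
f,h,W=cam('scene');ribs(W)
plan((down(-21.3),[.5667,-.183,.0],6))
E
```

```text
t 26.95 [ 0.567  -0.1823  0.1091] open 0.05 grip 0.0 F [ 0.1 -0.   0.2] deck [-55.2, -268.5, 113.0] xang -21.4
rib [234. 190.] (array([ 545.4, -428.8]), array([59.5, 18.3]), -24.0, 99)
rib [217. 207.] (array([ 625.8, -372.2]), array([69. , 12.7]), 15.1, 115)
rib [438. 212.] (array([62.4,  1. ]), array([98.3, 24.8]), -87.4, 155)
rib [245. 213.] (array([ 565.9, -307.4]), array([51.9, 19.7]), 9.3, 87)
rib [262. 236.] (array([ 566.7, -183.9]), array([49.6, 20.1]), -17.5, 102)
6 x [0.0, -0.0, -0.01, -0.0, -0.01, 0.72] end [ 5.670e-01 -1.826e-01  4.000e-04] zmin 0.000 zmax 0.090 r 0.60-0.60
```

Emit:
{"op": "move_arm", "data": {
  "plan": [
    [0,0,0,0,0,0.73,50],
    [0,0,0,0,0,0.73,50],
    [0,0,0,0,0,0.73,50],
    [0,0,0,0,0,0.73,50],
    [0,0,0,0,0,0.73,50],
    [0,0,0,0,0,0.73,50],
    [0,0,0,0,0,0.1,50],
    [0,0,0,0,0,0.1,50],
    [0,0,0,0,0,0.1,50],
    [0,0,0,0,0,0.1,50]
  ]
}}

```text
t: 28.0
tool_pos: [0.5688, -0.1817, -0.009]
orientation: [3.087, -0.579, 0.011]
force: [0.6, -0.4, 0.2]
opening: 0.0497
gripper_force: 0.0
```

Emit:
{"op": "move_arm", "data": {
  "plan": [
    [0,0,0,0,0,0,5],
    [0,0,0,0,0,0,5],
    [0,0,0,0,0,0,5],
    [0,0,0,0,0,0,5],
    [0,0,0,0,0,0,5],
    [0,0,0,0,0,0,5],
    [0,0,0,0,0,0,5],
    [0,0,0,0,0,0,5],
    [0,0,0,0,0,0,5],
    [0,0,0,0,0,0,5]
  ]
}}

```text
t: 29.0
tool_pos: [0.5679, -0.1816, -0.0099]
orientation: [3.087, -0.579, 0.008]
force: [-2.1, -2.5, 3.4]
opening: 0.0137
gripper_force: 35.0
```

```bash
python3 - <<'E'
from h import *
Rc,p=st()
plan((Rc,p+[0,0,.17],8),(GD,deck(43,38,50),12))
E
```

```text
t 29.00 [ 0.5679 -0.1816 -0.0099] open 0.0137 grip 35.0 F [-2.1 -2.5  3.4] deck [-104.5, -268.3, 4.7] xang -21.3
8 x [0.0, 0.0, 0.0, 0.0, -0.0, -0.85] end [ 0.5671 -0.1814  0.1601] zmin 0.011 zmax 0.160 r 0.60-0.60 
12 x [0.13, 0.33, -0.59, -0.11, -1.1, 0.24] end [0.5583 0.1451 0.0922] zmin 0.092 zmax 0.154 r 0.58-0.60 OVER
```

Emit:
{"op": "move_arm", "data": {
  "plan": [
    [0,0,0,0,0,-1,5],
    [0,0,0,0,0,-1,5],
    [0,0,0,0,0,-1,5],
    [0,0,0,0,0,-1,5],
    [0,0,0,0,0,-1,5],
    [0,0,0,0,0,-1,5],
    [0.11,0.28,-0.51,-0.1,-0.94,0.16,5],
    [0.11,0.28,-0.51,-0.1,-0.94,0.16,5],
    [0.11,0.28,-0.51,-0.1,-0.94,0.16,5],
    [0.11,0.28,-0.51,-0.1,-0.94,0.16,5]
  ]
}}

```text
t: 30.0
tool_pos: [0.5851, -0.0869, 0.1241]
orientation: [-3.101, 0.241, -0.201]
force: [0.5, -0.5, -1.2]
opening: 0.014
gripper_force: 35.0
```

Emit:
{"op": "move_arm", "data": {
  "plan": [
    [0.11,0.28,-0.51,-0.1,-0.94,0.16,5],
    [0.11,0.28,-0.51,-0.1,-0.94,0.16,5],
    [0.11,0.28,-0.51,-0.1,-0.94,0.16,5],
    [0.11,0.28,-0.51,-0.1,-0.94,0.16,5],
    [0.11,0.28,-0.51,-0.1,-0.94,0.16,5],
    [0.11,0.28,-0.51,-0.1,-0.94,0.16,5],
    [0.11,0.28,-0.51,-0.1,-0.94,0.16,5],
    [0.11,0.28,-0.51,-0.1,-0.94,0.16,5],
    [0.11,0.28,-0.51,-0.1,-0.94,0.16,5],
    [0.11,0.28,-0.51,-0.1,-0.94,0.16,5]
  ]
}}

```text
t: 31.0
tool_pos: [0.5499, 0.1447, 0.0862]
orientation: [-2.935, -0.582, -0.65]
force: [0.0, -0.3, -1.5]
opening: 0.0137
gripper_force: 35.0
```

```bash
cat >> h.py <<'E'
def held(Rc,p):
    f,h,W=cam('scene'); L=Rc.inv().apply((W-p).reshape(-1,3)).reshape(W.shape)*1000
    m=(abs(L[...,0])<60)&(abs(L[...,1])<45)&(abs(L[...,2]+18)<12)&(h[...,2]<90)
    print('held in tool',rect(L/1000,m),np.percentile(L[m],(2,50,98),axis=0).round().tolist())
E
python3 - <<'E'
from h import *
Rc,p=st();held(Rc,p)
plan((GD,deck(43,38,5),5),(GD,deck(43,38,-9),5))
E
```

```text
t 31.00 [0.5499 0.1447 0.0862] open 0.0137 grip 35.0 F [ 0.  -0.3 -1.5] deck [32.7, 40.6, 46.7] xang 22.5
held in tool (array([ 1. , -1.5]), array([82. , 56.6]), 0.2, 330) [[-33.0, -29.0, -27.0], [22.0, -11.0, -18.0], [41.0, 25.0, -12.0]]
5 x [-0.0, 0.01, 0.01, 0.1, 0.05, 0.32] end [0.5757 0.1518 0.0529] zmin 0.053 zmax 0.078 r 0.57-0.60 
5 x [-0.0, -0.0, 0.0, 0.0, -0.0, 0.11] end [0.5811 0.154  0.0404] zmin 0.040 zmax 0.050 r 0.60-0.60
```

Emit:
{"op": "move_arm", "data": {
  "plan": [
    [0,0,0,0.09,0.05,0.32,5],
    [0,0,0,0.09,0.05,0.32,5],
    [0,0,0,0.09,0.05,0.32,5],
    [0,0,0,0.09,0.05,0.32,5],
    [0,0,0,0.09,0.05,0.32,5],
    [0,0,0,0,0,0.11,5],
    [0,0,0,0,0,0.11,5],
    [0,0,0,0,0,0.11,5],
    [0,0,0,0,0,0.11,5],
    [0,0,0,0,0,0.11,5]
  ]
}}

```text
t: 32.05
tool_pos: [0.5839, 0.1499, 0.043]
orientation: [-2.937, -0.579, -0.651]
force: [-0.7, -0.3, -1.4]
opening: 0.0137
gripper_force: 35.0
```

Emit:
{"op": "move_arm", "data": {
  "plan": [
    [0,0,0,0,0,0,5],
    [0,0,0,0,0,0,5],
    [0,0,0,0,0,0.02,5],
    [0,0,0,0,0,0,5],
    [0,0,0,0,0,0,40],
    [0,0,0,0,0,0,40],
    [0,0,0,0,0,0,40],
    [0,0,0,0,0,0,40],
    [0,0,0,0,0,-0.5,40],
    [0,0,0,0,0,-1,40]
  ]
}}

```text
t: 33.05
tool_pos: [0.5676, 0.144, 0.0746]
orientation: [-2.938, -0.579, -0.644]
force: [-0.3, -0.3, -0.7]
opening: 0.0399
gripper_force: 0.0
```

```bash
python3 - <<'E'
from h import *
Rc,p=st()
plan((Rc,p+[-.03,0,.1],6),(down(11.7),[.5651,-.306,.11],24))
E
```

```text
t 33.05 [0.5676 0.144  0.0746] open 0.0399 grip 0.0 F [-0.3 -0.3 -0.7] deck [42.4, 33.3, 29.4] xang 22.3
6 x [0.0, 0.0, 0.0, 0.11, -0.07, -0.68] end [0.5379 0.1436 0.1741] zmin 0.091 zmax 0.174 r 0.56-0.58 
24 x [-0.01, -0.17, 0.07, -0.2, 0.73, 0.06] end [ 0.5658 -0.3052  0.1087] zmin 0.109 zmax 0.171 r 0.55-0.64
```

Emit:
{"op": "move_arm", "data": {
  "plan": [
    [0,0,0,0.11,-0.07,-0.68,40],
    [0,0,0,0.11,-0.07,-0.68,40],
    [0,0,0,0.11,-0.07,-0.68,40],
    [0,0,0,0.11,-0.07,-0.68,40],
    [0,0,0,0.11,-0.07,-0.68,40],
    [0,0,0,0.11,-0.07,-0.68,40],
    [-0.01,-0.17,0.07,-0.2,0.73,0.06,40],
    [-0.01,-0.17,0.07,-0.2,0.73,0.06,40],
    [-0.01,-0.17,0.07,-0.2,0.73,0.06,40],
    [-0.01,-0.17,0.07,-0.2,0.73,0.06,40]
  ]
}}

```text
t: 34.05
tool_pos: [0.5514, 0.0692, 0.1627]
orientation: [-2.977, -0.54, -0.546]
force: [0.7, 0.4, -0.5]
opening: 0.0396
gripper_force: 0.0
```

Emit:
{"op": "move_arm", "data": {
  "plan": [
    [-0.01,-0.17,0.07,-0.2,0.73,0.06,40],
    [-0.01,-0.17,0.07,-0.2,0.73,0.06,40],
    [-0.01,-0.17,0.07,-0.2,0.73,0.06,40],
    [-0.01,-0.17,0.07,-0.2,0.73,0.06,40],
    [-0.01,-0.17,0.07,-0.2,0.73,0.06,40],
    [-0.01,-0.17,0.07,-0.2,0.73,0.06,40],
    [-0.01,-0.17,0.07,-0.2,0.73,0.06,40],
    [-0.01,-0.17,0.07,-0.2,0.73,0.06,40],
    [-0.01,-0.17,0.07,-0.2,0.73,0.06,40],
    [-0.01,-0.17,0.07,-0.2,0.73,0.06,40]
  ]
}}

```text
t: 35.05
tool_pos: [0.5683, -0.1175, 0.1327]
orientation: [-3.059, -0.438, -0.28]
force: [-0.3, 0.2, -0.1]
opening: 0.0404
gripper_force: 0.0
```

```bash
python3 - <<'E'
from h import *
Rc,p=st()
f,h,W=cam();ribs(W);deckribs(W)
plan((down(11.6),[.5651,-.306,.09],10),(down(11.6),[.5651,-.306,.0],6))
E
```

```text
t 35.05 [ 0.5683 -0.1175  0.1327] open 0.0404 grip 0.0 F [-0.3  0.2 -0.1] deck [-22.0, -209.1, 123.5] xang 16.2
rib [459. 180.] (array([ 625.8, -371.5]), array([69.4, 15.3]), 23.6, 97)
rib [485. 224.] (array([ 527.6, -431.5]), array([74.8, 27.8]), 5.3, 102)
rib [453. 258.] (array([ 448.9, -349.6]), array([49.6, 15.8]), 20.1, 157)
rib [426. 326.] (array([ 299.9, -281.6]), array([48.2, 14.6]), -66.5, 131)
slot 38 rib (array([45.3, 32.9]), array([50.8, 14. ]), -0.7, 157) z 31.9 plate z [ 4.9  8.2 12.1]
slot 114 rib (array([ 43.1, 114.3]), array([50.3, 14.6]), -1.1, 162) z 31.7 plate z [ 4.6  8.5 12. ]
10 x [-0.02, -0.17, 0.08, -0.21, 0.72, 0.14] end [ 0.565 -0.306  0.091] zmin 0.091 zmax 0.128 r 0.59-0.64 
6 x [0.0, -0.01, -0.01, -0.0, -0.0, 0.61] end [ 5.652e-01 -3.062e-01 -5.000e-04] zmin -0.000 zmax 0.076 r 0.64-0.64
```

Emit:
{"op": "move_arm", "data": {
  "plan": [
    [-0.02,-0.17,0.08,-0.21,0.72,0.14,50],
    [-0.02,-0.17,0.08,-0.21,0.72,0.14,50],
    [-0.02,-0.17,0.08,-0.21,0.72,0.14,50],
    [-0.02,-0.17,0.08,-0.21,0.72,0.14,50],
    [-0.02,-0.17,0.08,-0.21,0.72,0.14,50],
    [-0.02,-0.17,0.08,-0.21,0.72,0.14,50],
    [-0.02,-0.17,0.08,-0.21,0.72,0.14,50],
    [-0.02,-0.17,0.08,-0.21,0.72,0.14,50],
    [-0.02,-0.17,0.08,-0.21,0.72,0.14,50],
    [-0.02,-0.17,0.08,-0.21,0.72,0.14,50]
  ]
}}

```text
t: 36.1
tool_pos: [0.5653, -0.3031, 0.0909]
orientation: [-3.125, -0.315, -0.009]
force: [-0.2, 0.5, 0.3]
opening: 0.05
gripper_force: 0.0
```

```bash
python3 - <<'E'
from h import *
Rc,p=st()
f,h,W=cam('scene');ribs(W)
plan((down(11.6),[.5651,-.306,.0],6))
E
```

```text
t 36.10 [ 0.5653 -0.3031  0.0909] open 0.05 grip 0.0 F [-0.2  0.5  0.3] deck [-105.7, -379.8, 116.4] xang 11.5
rib [234. 190.] (array([ 544.7, -428.3]), array([59.3, 21.4]), -24.7, 100)
rib [438. 212.] (array([60.2, -0.5]), array([101.6,  28.3]), -87.4, 160)
rib [217. 207.] (array([ 627.1, -372.8]), array([66.8, 14.4]), 7.9, 118)
rib [245. 213.] (array([ 565.6, -308. ]), array([52.2, 19.4]), 14.6, 84)
6 x [0.0, -0.01, -0.01, 0.0, 0.0, 0.6] end [ 5.649e-01 -3.057e-01  2.000e-04] zmin 0.000 zmax 0.075 r 0.64-0.64
```

Emit:
{"op": "move_arm", "data": {
  "plan": [
    [0,0,0,0,0.02,0.61,50],
    [0,0,0,0,0.02,0.61,50],
    [0,0,0,0,0.02,0.61,50],
    [0,0,0,0,0.02,0.61,50],
    [0,0,0,0,0.02,0.61,50],
    [0,0,0,0,0.02,0.61,50],
    [0,0,0,0,0,0.1,50],
    [0,0,0,0,0,0.1,50],
    [0,0,0,0,0,0.1,50],
    [0,0,0,0,0,0.1,50]
  ]
}}

```text
t: 37.15
tool_pos: [0.5673, -0.306, -0.0096]
orientation: [3.125, 0.315, 0.012]
force: [-0.1, 0.3, -0.4]
opening: 0.0502
gripper_force: 0.0
```

Emit:
{"op": "move_arm", "data": {
  "plan": [
    [0,0,0,0,0,0,5],
    [0,0,0,0,0,0,5],
    [0,0,0,0,0,0,5],
    [0,0,0,0,0,0,5],
    [0,0,0,0,0,0,5],
    [0,0,0,0,0,0,5],
    [0,0,0,0,0,0,5],
    [0,0,0,0,0,0,5],
    [0,0,0,0,0,0,5],
    [0,0,0,0,0,0,5]
  ]
}}

```text
t: 38.15
tool_pos: [0.5667, -0.3057, -0.0102]
orientation: [3.126, 0.315, 0.01]
force: [0.3, -1.3, 2.1]
opening: 0.0134
gripper_force: 35.0
```

```bash
python3 - <<'E'
from h import *
Rc,p=st()
plan((Rc,p+[0,0,.15],6),(GD,deck(42,-40,50),14))
E
```

```text
t 38.15 [ 0.5667 -0.3057 -0.0102] open 0.0134 grip 35.0 F [ 0.3 -1.3  2.1] deck [-148.2, -382.7, 24.8] xang 11.5
6 x [0.0, 0.0, 0.0, 0.01, 0.0, -1.0] end [ 0.5671 -0.3055  0.1398] zmin 0.015 zmax 0.140 r 0.64-0.64 
14 x [0.03, 0.29, -0.12, 0.33, -1.02, 0.21] end [0.5888 0.0729 0.0945] zmin 0.094 zmax 0.135 r 0.59-0.63 OVER
```

Emit:
{"op": "move_arm", "data": {
  "plan": [
    [0,0,0,0,0,-1,5],
    [0,0,0,0,0,-1,5],
    [0,0,0,0,0,-1,5],
    [0,0,0,0,0,-1,5],
    [0,0,0,0,0,-1,5],
    [0,0,0,0,0,-1,5],
    [0.03,0.29,-0.12,0.33,-1,0.21,5],
    [0.03,0.29,-0.12,0.33,-1,0.21,5],
    [0.03,0.29,-0.12,0.33,-1,0.21,5],
    [0.03,0.29,-0.12,0.33,-1,0.21,5]
  ]
}}

```text
t: 39.15
tool_pos: [0.5765, -0.1992, 0.1199]
orientation: [-3.085, -0.39, -0.196]
force: [0.9, 0.1, -1.4]
opening: 0.0133
gripper_force: 35.0
```

Emit:
{"op": "move_arm", "data": {
  "plan": [
    [0.03,0.29,-0.12,0.33,-1,0.21,5],
    [0.03,0.29,-0.12,0.33,-1,0.21,5],
    [0.03,0.29,-0.12,0.33,-1,0.21,5],
    [0.03,0.29,-0.12,0.33,-1,0.21,5],
    [0.03,0.29,-0.12,0.33,-1,0.21,5],
    [0.03,0.29,-0.12,0.33,-1,0.21,5],
    [0.03,0.29,-0.12,0.33,-1,0.21,5],
    [0.03,0.29,-0.12,0.33,-1,0.21,5],
    [0.03,0.29,-0.12,0.33,-1,0.21,5],
    [0.03,0.29,-0.12,0.33,-1,0.21,5]
  ]
}}

```text
t: 40.15
tool_pos: [0.5883, 0.0672, 0.0935]
orientation: [-2.933, -0.565, -0.644]
force: [0.3, -0.0, -0.9]
opening: 0.0138
gripper_force: 35.0
```

```bash
python3 - <<'E'
from h import *
Rc,p=st();held(Rc,p)
plan((GD,deck(43,-40,5),5),(GD,deck(43,-40,-9),5))
E
```

```text
t 40.15 [0.5883 0.0672 0.0935] open 0.0138 grip 35.0 F [ 0.3 -0.  -0.9] deck [41.5, -45.6, 50.7] xang 21.7
held in tool (array([-0.8, -1.1]), array([82.8, 56.7]), -0.8, 316) [[-36.0, -29.0, -27.0], [20.0, -11.0, -18.0], [40.0, 24.0, -11.0]]
5 x [-0.01, 0.01, -0.01, 0.02, -0.02, 0.36] end [0.6056 0.0808 0.0526] zmin 0.053 zmax 0.084 r 0.60-0.61 
5 x [0.0, -0.0, -0.0, -0.0, 0.0, 0.11] end [0.6111 0.083  0.0401] zmin 0.040 zmax 0.050 r 0.61-0.62
```

Emit:
{"op": "move_arm", "data": {
  "plan": [
    [-0.01,0.01,-0.01,0.02,-0.02,0.36,5],
    [-0.01,0.01,-0.01,0.02,-0.02,0.36,5],
    [-0.01,0.01,-0.01,0.02,-0.02,0.36,5],
    [-0.01,0.01,-0.01,0.02,-0.02,0.36,5],
    [-0.01,0.01,-0.01,0.02,-0.02,0.36,5],
    [0,0,0,0,0,0.11,5],
    [0,0,0,0,0,0.11,5],
    [0,0,0,0,0,0.11,5],
    [0,0,0,0,0,0.11,5],
    [0,0,0,0,0,0.11,5]
  ]
}}

```text
t: 41.2
tool_pos: [0.6136, 0.0785, 0.0423]
orientation: [-2.936, -0.571, -0.655]
force: [-0.2, -0.3, -2.0]
opening: 0.0137
gripper_force: 35.0
```

```bash
python3 - <<'E'
from h import *
Rc,p=st();print((Rc.inv()*GD).as_rotvec(degrees=True))
plan((GD,deck(43,-40,-9.5),2))
E
```

```text
t 41.20 [0.6136 0.0785 0.0423] open 0.0137 grip 35.0 F [-0.2 -0.3 -2. ] deck [45.0, -44.7, -7.4] xang 22.0
[ 0.2573112  -0.14022164 -0.14279609]
2 x [0.02, -0.01, -0.01, -0.04, -0.09, 0.04] end [0.611  0.0823 0.0396] zmin 0.040 zmax 0.041 r 0.62-0.62
```

Emit:
{"op": "move_arm", "data": {
  "plan": [
    [0,0,0,-0.03,-0.08,0,5],
    [0,0,0,-0.03,-0.08,0,5],
    [0,0,0,0,0,0.04,5],
    [0,0,0,0,0,0,5],
    [0,0,0,0,0,0,5],
    [0,0,0,0,0,0,40],
    [0,0,0,0,0,0,40],
    [0,0,0,0,0,0,40],
    [0,0,0,0,0,0,40],
    [0,0,0,0,0,-0.5,40]
  ]
}}

```text
t: 42.2
tool_pos: [0.6049, 0.08, 0.0503]
orientation: [-2.936, -0.571, -0.651]
force: [0.4, 0.1, 0.3]
opening: 0.0395
gripper_force: 0.0
```

```bash
python3 - <<'E'
from h import *
Rc,p=st()
plan((Rc,p+[-.03,0,.11],5),(down(22.5),[.4489,-.3499,.13],20))
E
```

```text
t 42.20 [0.6049 0.08   0.0503] open 0.0395 grip 0.0 F [0.4 0.1 0.3] deck [41.6, -40.0, 3.0] xang 22.0
5 x [0.0, 0.0, 0.0, 0.17, -0.09, -0.89] end [0.575  0.0802 0.1601] zmin 0.072 zmax 0.160 r 0.58-0.60 
20 x [0.0, -0.21, -0.0, -0.56, 0.7, -0.07] end [ 0.4477 -0.3486  0.132 ] zmin 0.127 zmax 0.156 r 0.53-0.57
```

Emit:
{"op": "move_arm", "data": {
  "plan": [
    [0,0,0,0,0,-0.9,40],
    [0,0,0,0.2,0,-0.9,40],
    [0,0,0,0.2,0,-0.9,40],
    [0,0,0,0.2,0,-0.9,40],
    [0,0,0,0.2,0,-0.9,40],
    [0,-0.21,0,-0.56,0.7,-0.07,40],
    [0,-0.21,0,-0.56,0.7,-0.07,40],
    [0,-0.21,0,-0.56,0.7,-0.07,40],
    [0,-0.21,0,-0.56,0.7,-0.07,40],
    [0,-0.21,0,-0.56,0.7,-0.07,40]
  ]
}}

```text
t: 43.2
tool_pos: [0.5479, -0.0384, 0.1437]
orientation: [-2.986, -0.58, -0.495]
force: [0.3, -0.3, -0.4]
opening: 0.0395
gripper_force: 0.0
```

Emit:
{"op": "move_arm", "data": {
  "plan": [
    [0,-0.21,0,-0.56,0.7,-0.07,40],
    [0,-0.21,0,-0.56,0.7,-0.07,40],
    [0,-0.21,0,-0.56,0.7,-0.07,40],
    [0,-0.21,0,-0.56,0.7,-0.07,40],
    [0,-0.21,0,-0.56,0.7,-0.07,40],
    [0,-0.21,0,-0.56,0.7,-0.07,40],
    [0,-0.21,0,-0.56,0.7,-0.07,40],
    [0,-0.21,0,-0.56,0.7,-0.07,40],
    [0,-0.21,0,-0.56,0.7,-0.07,40],
    [0,-0.21,0,-0.56,0.7,-0.07,40]
  ]
}}

```text
t: 44.2
tool_pos: [0.4833, -0.2537, 0.1294]
orientation: [-3.062, -0.595, -0.165]
force: [-0.0, -0.3, 0.3]
opening: 0.04
gripper_force: 0.0
```

```bash
python3 - <<'E'
from h import *
Rc,p=st()
f,h,W=cam();ribs(W);deckribs(W)
f,h,W=cam('scene');ribs(W)
plan((down(22.5),[.4489,-.3499,.09],10),(down(22.5),[.4489,-.3499,.0],6))
E
```

```text
t 44.20 [ 0.4833 -0.2537  0.1294] open 0.04 grip 0.0 F [-0.  -0.3  0.3] deck [-141.3, -303.1, 175.6] xang 22.0
rib [459. 180.] (array([ 625.7, -371.1]), array([67.1, 14.3]), 22.0, 91)
rib [425. 326.] (array([ 299.1, -280.3]), array([49.3, 14.4]), -67.3, 151)
rib [296. 436.] (array([65.2, 14.9]), array([72.7, 11.7]), -78.1, 91)
slot -38 rib (array([ 42.3, -40.3]), array([50.4, 14. ]), -0.1, 147) z 32.4 plate z [ 4.5  8.2 12.3]
slot 38 rib (array([45.5, 32.9]), array([49.1, 14.2]), -0.4, 155) z 32.3 plate z [ 4.7  8.3 12.1]
slot 114 rib (array([ 42.8, 114.3]), array([50.7, 14.5]), -1.1, 163) z 32.0 plate z [ 4.8  8.3 12.1]
rib [236. 189.] (array([ 533.8, -429.7]), array([74.4, 32.5]), -6.4, 127)
rib [217. 207.] (array([ 626.7, -373.7]), array([68.8,  9.8]), 12.4, 114)
rib [438. 212.] (array([61.5,  1.1]), array([98.9, 26.4]), -86.1, 157)
10 x [0.0, -0.1, -0.01, -0.28, 0.3, 0.14] end [ 0.4489 -0.3501  0.0907] zmin 0.091 zmax 0.125 r 0.55-0.57 
6 x [0.01, -0.0, -0.0, -0.0, -0.0, 0.6] end [ 0.4491 -0.3502  0.0007] zmin 0.001 zmax 0.076 r 0.57-0.57
```

Emit:
{"op": "move_arm", "data": {
  "plan": [
    [0,-0.1,-0.01,-0.28,0.3,0.14,50],
    [0,-0.1,-0.01,-0.28,0.3,0.14,50],
    [0,-0.1,-0.01,-0.28,0.3,0.14,50],
    [0,-0.1,-0.01,-0.28,0.3,0.14,50],
    [0,-0.1,-0.01,-0.28,0.3,0.14,50],
    [0,-0.1,-0.01,-0.28,0.3,0.14,50],
    [0,-0.1,-0.01,-0.28,0.3,0.14,50],
    [0,-0.1,-0.01,-0.28,0.3,0.14,50],
    [0,-0.1,-0.01,-0.28,0.3,0.14,50],
    [0,-0.1,-0.01,-0.28,0.3,0.14,50]
  ]
}}

```text
t: 45.3
tool_pos: [0.4492, -0.3482, 0.0901]
orientation: [3.078, 0.614, 0.005]
force: [0.2, -0.8, -0.1]
opening: 0.0501
gripper_force: 0.0
```

```bash
python3 - <<'E'
from h import *
Rc,p=st()
f,h,W=cam('scene');ribs(W)
m=(W[...,2]>.075)&(W[...,2]<.1)&(abs(W[...,0]-.53)<.06)&(abs(W[...,1]+.45)<.06);print('mug',rect(W,m),np.percentile(W[m][:,2],98))
dk=(W[...,2]>.003)&(W[...,2]<.04)&(abs(W[...,0]-.449)<.07)&(abs(W[...,1]+.35)<.07)&(h[...,2]<110);print('D',rect(W,dk))
plan((down(22.5),[.4489,-.3499,.0],6))
cv2.imwrite('pics/d.png',cv2.resize(f[130:280,190:390,::-1],(800,600),interpolation=cv2.INTER_CUBIC))
E
```

```text
t 45.30 [ 0.4492 -0.3482  0.0901] open 0.0501 grip 0.0 F [ 0.2 -0.8 -0.1] deck [-218.9, -377.7, 168.4] xang 22.6
rib [236. 189.] (array([ 533.4, -431.5]), array([75.1, 28.4]), -6.1, 126)
rib [217. 207.] (array([ 626. , -374.6]), array([69. ,  9.7]), 13.2, 114)
rib [438. 212.] (array([60.3,  0.5]), array([100.7,  28. ]), -86.0, 161)
mug (array([ 529.8, -460.5]), array([86.6, 77.6]), 65.5, 233) 0.09294877738281605
D (array([ 450.5, -349.6]), array([138.2, 136. ]), -2.8, 302)
6 x [0.01, -0.0, 0.0, -0.0, 0.0, 0.6] end [ 0.4487 -0.3492 -0.0005] zmin -0.000 zmax 0.075 r 0.57-0.57
```

View pics/d.png

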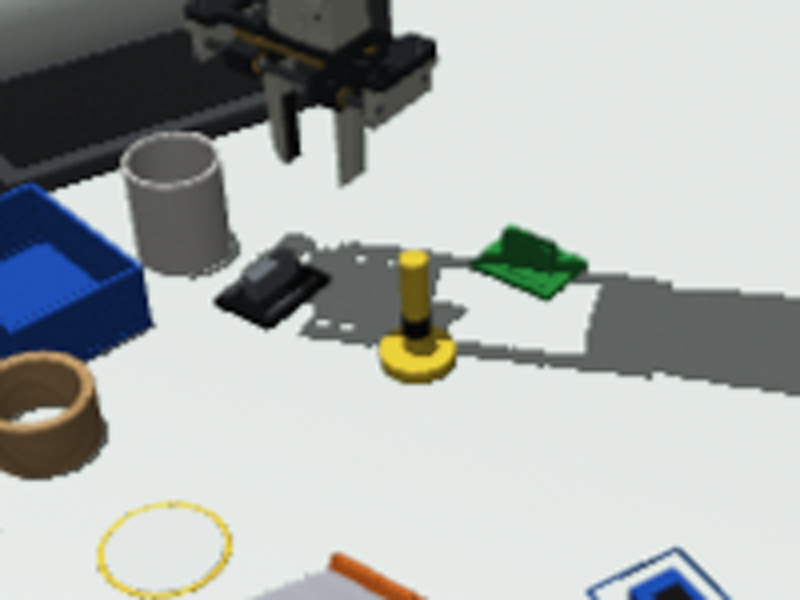

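The crop shows the last cover has been knocked aside. It's now at crop pixel (272,285), near the mug and not under the gripper, so I'll measure it again.

```bash
python3 - <<'E'
from h import *
Rc,p=st()
for n,b in(('scene',(240,186,276,214)),):
    f,h,W=cam(n);Z=W[...,2];r=roi(b)
    for lo,hi in((.022,.045),(.004,.012)):
        m=r&(Z>lo)&(Z<hi)&(W[...,1]>-.405)&(W[...,1]<-.28);print(n,lo,rect(W,m),np.nanmedian(W[m],0))
E
```

```text
t 45.35 [ 0.4486 -0.3492  0.0895] open 0.0498 grip 0.0 F [-1.  -0.7 -0.8] deck [-220.0, -378.3, 168.3] xang 22.5
scene 0.022 (array([ 494.8, -363.1]), array([51.6, 15. ]), 23.0, 73) [ 0.49550089 -0.36067325  0.03150958]
scene 0.004 (array([ 490.7, -368.3]), array([115.8, 102.3]), 51.2, 222) [ 0.50050762 -0.35253466  0.00825077]
```

```bash
python3 - <<'E'
from h import *
plan((down(23),[.4952,-.362,.08],4),(down(23),[.4952,-.362,.006],6))
E
```

```text
4 x [0.01, -0.01, -0.02, 0.37, 0.3, 0.1] end [ 0.4946 -0.3617  0.0798] zmin 0.080 zmax 0.087 r 0.58-0.61 
6 x [-0.0, 0.0, 0.0, 0.0, 0.0, 0.49] end [ 0.4944 -0.3617  0.0063] zmin 0.006 zmax 0.068 r 0.61-0.61
```

Emit:
{"op": "move_arm", "data": {
  "plan": [
    [0,0,0,0.37,0.3,0.1,50],
    [0,0,0,0.37,0.3,0.1,50],
    [0,0,0,0.37,0.3,0.1,50],
    [0,0,0,0.37,0.3,0.1,50],
    [0,0,0,0,0,0,50],
    [0,0,0,0,0,0,50],
    [0,0,0,0,0,0.3,50],
    [0,0,0,0,0,0.3,50],
    [0,0,0,0,0,0.3,50],
    [0,0,0,0,0,0.3,50]
  ]
}}

```text
t: 46.4
tool_pos: [0.4949, -0.3608, 0.0497]
orientation: [3.079, 0.614, 0.006]
force: [-0.1, 0.1, 0.3]
opening: 0.0502
gripper_force: 0.0
```

```bash
python3 - <<'E'
from h import *
Rc,p=st()
f,h,W=cam('scene');Z=W[...,2];r=roi((240,186,276,214))
m=r&(Z>.022)&(Z<.034)&(W[...,1]>-.405)&(W[...,1]<-.28);print(rect(W,m),np.nanmedian(W[m],0))
plan((down(23),[.4952,-.362,-.004],10))
E
```

```text
t 46.40 [ 0.4949 -0.3608  0.0497] open 0.0502 grip 0.0 F [-0.1  0.1  0.3] deck [-201.9, -406.5, 115.9] xang 22.6
(array([ 495.6, -362.1]), array([50.9, 16. ]), 23.1, 64) [ 0.49602905 -0.35984106  0.03024757]
10 x [0.0, -0.0, -0.01, 0.0, 0.01, 0.21] end [ 0.4954 -0.3625 -0.0044] zmin -0.004 zmax 0.043 r 0.61-0.61
```

Emit:
{"op": "move_arm", "data": {
  "plan": [
    [0,0,0,0,0,0.3,50],
    [0,0,0,0,0,0.3,50],
    [0,0,0,0,0,0.3,50],
    [0,0,0,0,0,0.3,50],
    [0,0,0,0,0,0.3,50],
    [0,0,0,0,0,0.2,50],
    [0,0,0,0,0,0.15,50],
    [0,0,0,0,0,0.15,50],
    [0,0,0,0,0,0.15,50],
    [0,0,0,0,0,0,50]
  ]
}}

```text
t: 47.45
tool_pos: [0.4954, -0.3608, -0.0036]
orientation: [3.079, 0.614, 0.006]
force: [-0.3, -0.2, 0.2]
opening: 0.0499
gripper_force: 0.0
```

Emit:
{"op": "move_arm", "data": {
  "plan": [
    [0,0,0,0,0,0,5],
    [0,0,0,0,0,0,5],
    [0,0,0,0,0,0,5],
    [0,0,0,0,0,0,5],
    [0,0,0,0,0,0,5],
    [0,0,0,0,0,0,5],
    [0,0,0,0,0,0,5],
    [0,0,0,0,0,0,5],
    [0,0,0,0,0,0,5],
    [0,0,0,0,0,0,5]
  ]
}}

```text
t: 48.45
tool_pos: [0.4958, -0.3613, -0.0029]
orientation: [3.078, 0.614, 0.007]
force: [0.6, -0.7, 1.4]
opening: 0.0138
gripper_force: 35.0
```

```bash
python3 - <<'E'
from h import *
Rc,p=st()
plan((Rc,p+[0,0,.15],6),(GD,deck(43,-114,55),14))
E
```

```text
t 48.45 [ 0.4958 -0.3613 -0.0029] open 0.0138 grip 35.0 F [ 0.6 -0.7  1.4] deck [-223.6, -407.4, 68.0] xang 22.6
6 x [0.0, 0.0, 0.0, 0.0, 0.0, -1.0] end [ 0.4951 -0.361   0.1471] zmin 0.022 zmax 0.147 r 0.61-0.61 
14 x [0.0, 0.3, 0.0, 0.67, -0.83, 0.28] end [0.6124 0.0022 0.0989] zmin 0.099 zmax 0.140 r 0.58-0.61
```

Emit:
{"op": "move_arm", "data": {
  "plan": [
    [0,0,0,0,0,-1,5],
    [0,0,0,0,0,-1,5],
    [0,0,0,0,0,-1,5],
    [0,0,0,0,0,-1,5],
    [0,0,0,0,0,-1,5],
    [0,0,0,0,0,-1,5],
    [0,0.3,0,0.67,-0.83,0.28,5],
    [0,0.3,0,0.67,-0.83,0.28,5],
    [0,0.3,0,0.67,-0.83,0.28,5],
    [0,0.3,0,0.67,-0.83,0.28,5]
  ]
}}

```text
t: 49.45
tool_pos: [0.5259, -0.2567, 0.1213]
orientation: [-3.052, -0.609, -0.199]
force: [0.4, -0.2, -0.0]
opening: 0.0136
gripper_force: 35.0
```

Emit:
{"op": "move_arm", "data": {
  "plan": [
    [0,0.3,0,0.67,-0.83,0.28,5],
    [0,0.3,0,0.67,-0.83,0.28,5],
    [0,0.3,0,0.67,-0.83,0.28,5],
    [0,0.3,0,0.67,-0.83,0.28,5],
    [0,0.3,0,0.67,-0.83,0.28,5],
    [0,0.3,0,0.67,-0.83,0.28,5],
    [0,0.3,0,0.67,-0.83,0.28,5],
    [0,0.3,0,0.67,-0.83,0.28,5],
    [0,0.3,0,0.67,-0.83,0.28,5],
    [0,0.3,0,0.67,-0.83,0.28,5]
  ]
}}

```text
t: 50.45
tool_pos: [0.6118, 0.0036, 0.0981]
orientation: [-2.928, -0.585, -0.661]
force: [0.2, 0.3, -1.2]
opening: 0.0135
gripper_force: 35.0
```

```bash
python3 - <<'E'
from h import *
Rc,p=st();held(Rc,p)
plan((GD,deck(42.5,-114,12),5),(GD,deck(42.5,-114,-1),5))
E
```

```text
t 50.45 [0.6118 0.0036 0.0981] open 0.0135 grip 35.0 F [ 0.2  0.3 -1.2] deck [41.4, -113.3, 55.9] xang 22.6
held in tool (array([-0.5, -1.7]), array([83.1, 57.5]), 0.8, 305) [[-36.0, -30.0, -27.0], [17.0, -8.0, -12.0], [40.0, 23.0, -7.0]]
5 x [-0.01, -0.02, 0.01, 0.0, 0.03, 0.34] end [0.6299 0.0103 0.0592] zmin 0.059 zmax 0.090 r 0.62-0.63 
5 x [0.0, 0.0, 0.0, 0.0, -0.0, 0.11] end [0.6353 0.0124 0.0467] zmin 0.047 zmax 0.057 r 0.63-0.64
```

Emit:
{"op": "move_arm", "data": {
  "plan": [
    [-0.01,-0.02,0.01,0,0.02,0.34,5],
    [-0.01,-0.02,0.01,0,0.02,0.34,5],
    [-0.01,-0.02,0.01,0,0.02,0.34,5],
    [-0.01,-0.02,0.01,0,0.02,0.34,5],
    [-0.01,-0.02,0.01,0,0.02,0.34,5],
    [0,0,0,0,0,0.11,5],
    [0,0,0,0,0,0.11,5],
    [0,0,0,0,0,0.11,5],
    [0,0,0,0,0,0.11,5],
    [0,0,0,0,0,0.11,5]
  ]
}}

```text
t: 51.5
tool_pos: [0.6356, 0.0088, 0.048]
orientation: [-2.939, -0.578, -0.649]
force: [-0.2, 0.2, -1.3]
opening: 0.0141
gripper_force: 35.0
```

```bash
python3 - <<'E'
from h import *
Rc,p=st();held(Rc,p)
plan((GD,deck(42.5,-114,-2),2))
E
```

```text
t 51.50 [0.6356 0.0088 0.048 ] open 0.0141 grip 35.0 F [-0.2  0.2 -1.3] deck [42.0, -117.5, 0.3] xang 22.3
held in tool (array([-6.9, -2.5]), array([93.2, 79.5]), 1.6, 351) [[-48.0, -31.0, -26.0], [13.0, -9.0, -12.0], [38.0, 27.0, -7.0]]
2 x [0.03, 0.02, 0.01, 0.02, -0.07, 0.04] end [0.6357 0.0129 0.0461] zmin 0.046 zmax 0.047 r 0.64-0.64
```

Emit:
{"op": "move_arm", "data": {
  "plan": [
    [0,0,0,0,-0.06,0.03,5],
    [0,0,0,0,-0.06,0.03,5],
    [0,0,0,0,0,0,5],
    [0,0,0,0,0,0,5],
    [0,0,0,0,0,0,40],
    [0,0,0,0,0,0,40],
    [0,0,0,0,0,0,40],
    [0,0,0,0,0,0,40],
    [0,0,0,0,0,-0.5,40],
    [0,0,0,0,0,-1,40]
  ]
}}

```text
t: 52.55
tool_pos: [0.6185, 0.0066, 0.0785]
orientation: [-2.939, -0.577, -0.642]
force: [0.4, 0.1, -0.2]
opening: 0.04
gripper_force: 0.0
```

```bash
python3 - <<'E'
from h import *
Rc,p=st()
plan((Rc,p+ZD*.04,2),(GD,deck(45,33,75),8))
f,h,W=cam('scene');deckribs(W)
E
```

```text
t 52.55 [0.6185 0.0066 0.0785] open 0.04 grip 0.0 F [ 0.4  0.1 -0.2] deck [39.7, -113.1, 35.0] xang 22.3
2 x [0.0, 0.0, 0.0, -0.01, 0.0, -0.8] end [6.026e-01 3.000e-04 1.147e-01] zmin 0.097 zmax 0.115 r 0.60-0.61 
8 x [0.0, 0.01, 0.0, 0.03, -0.73, -0.0] end [0.5525 0.1375 0.1167] zmin 0.115 zmax 0.117 r 0.57-0.60 
slot -114 rib (array([  41.5, -114.9]), array([52.3, 16. ]), -0.1, 102) z 31.1 plate z [ 5.3  9.4 11.6]
slot -38 rib (array([ 40.1, -40.4]), array([53.5, 15.2]), -1.8, 106) z 32.2 plate z [ 4.8  9.2 11.4]
slot 38 rib (array([45. , 31.9]), array([51.5, 14.7]), 1.0, 111) z 31.4 plate z [ 5.6  9.1 11.3]
slot 114 rib (array([ 41.6, 113.8]), array([52.9, 14.9]), -0.2, 108) z 32.0 plate z [ 5.3  9.1 11.4]
```

All four covers are on the slope. The one at y ≈ 33 mm sits at x ≈ 45 mm, still inside the 48 mm limit but only just, so I'll regrip it and slide it 3 mm toward the ledge.

Emit:
{"op": "move_arm", "data": {
  "plan": [
    [0,0,0,0,0,-0.8,40],
    [0,0,0,0,0,-0.8,40],
    [0,0,0,0.03,-0.73,0,40],
    [0,0,0,0.03,-0.73,0,40],
    [0,0,0,0.03,-0.73,0,40],
    [0,0,0,0.03,-0.73,0,40],
    [0,0,0,0.03,-0.73,0,40],
    [0,0,0,0.03,-0.73,0,40],
    [0,0,0,0.03,-0.73,0,40],
    [0,0,0,0.03,-0.73,0,40]
  ]
}}

```text
t: 53.6
tool_pos: [0.5544, 0.1379, 0.1186]
orientation: [-2.939, -0.578, -0.649]
force: [-0.9, -0.1, 0.7]
opening: 0.0402
gripper_force: 0.0
```

```bash
python3 - <<'E'
from h import *
Rc,p=st()
plan((GD,deck(45,32.7,-5),10))
E
```

```text
t 53.60 [0.5544 0.1379 0.1186] open 0.0402 grip 0.0 F [-0.9 -0.1  0.7] deck [47.9, 32.7, 75.5] xang 22.3
10 x [0.01, 0.0, 0.0, -0.01, -0.0, 0.32] end [0.5834 0.1497 0.045 ] zmin 0.045 zmax 0.111 r 0.57-0.60
```

Emit:
{"op": "move_arm", "data": {
  "plan": [
    [0,0,0,0,0,0.36,40],
    [0,0,0,0,0,0.36,40],
    [0,0,0,0,0,0.36,40],
    [0,0,0,0,0,0.36,40],
    [0,0,0,0,0,0.36,40],
    [0,0,0,0,0,0.36,40],
    [0,0,0,0,0,0.36,40],
    [0,0,0,0,0,0.36,40],
    [0,0,0,0,0,0.2,40],
    [0,0,0,0,0,0.1,40]
  ]
}}

```text
t: 54.6
tool_pos: [0.5853, 0.1495, 0.0455]
orientation: [-2.939, -0.578, -0.647]
force: [0.1, -0.2, -0.4]
opening: 0.0401
gripper_force: 0.0
```

Emit:
{"op": "move_arm", "data": {
  "plan": [
    [0,0,0,0,0,0,5],
    [0,0,0,0,0,0,5],
    [0,0,0,0,0,0,5],
    [0,0,0,0,0,0,5],
    [0,0,0,0,0,0,5],
    [0,0,0,0,0,0,5],
    [0,0,0,-0.05,0,0,5],
    [0,0,0,-0.05,0,0,5],
    [0,0,0,-0.02,0,0,5],
    [0,0,0,0,0,0,5]
  ],
  "force": 15
}}

```text
t: 55.6
tool_pos: [0.5836, 0.1484, 0.0457]
orientation: [-2.939, -0.578, -0.65]
force: [-1.2, -0.5, 4.5]
opening: 0.0137
gripper_force: 15.0
```

Emit:
{"op": "move_arm", "data": {
  "plan": [
    [0,0,0,0,0,0,40],
    [0,0,0,0,0,0,40],
    [0,0,0,0,0,0,40],
    [0,0,0,0,0,0,40],
    [0,0,0,0,0,-0.5,40],
    [0,0,0,0,0,-1,40],
    [0,0,0,0,0,-1,40],
    [0,0,0,0,0,-1,40],
    [0,0,0,0,0,-1,40],
    [0,0,0,0,0,0,40]
  ]
}}

```text
t: 56.6
tool_pos: [0.5407, 0.1311, 0.1514]
orientation: [-2.938, -0.578, -0.657]
force: [-0.2, 0.1, 1.0]
opening: 0.0402
gripper_force: 0.0
```

```bash
python3 - <<'E'
from h import *
Rc,p=st()
f,h,W=cam('scene');deckribs(W)
H,S,V=[h[...,i].astype(int) for i in range(3)]
red=((H<6)|(H>172))&(S>140)&(abs(W[...,0]-.49)<.05)&(abs(W[...,1]-.383)<.05)
print('knob',np.nanmean(W[red],0),np.nanmin(W[red],0),np.nanmax(W[red],0))
E
```

```text
t 56.60 [0.5407 0.1311 0.1514] open 0.0402 grip 0.0 F [-0.2  0.1  1. ] deck [47.9, 31.5, 111.6] xang 22.4
slot -114 rib (array([  39.6, -114. ]), array([52.3, 16. ]), -0.4, 96) z 31.8 plate z [ 5.6  9.4 11.7]
slot -38 rib (array([ 41.3, -40. ]), array([52.6, 15.5]), -1.9, 105) z 31.7 plate z [ 5.2  9.4 11.7]
slot 38 rib (array([41.2, 31.3]), array([53.1, 14.7]), -1.1, 107) z 31.9 plate z [ 5.   9.3 11.3]
slot 114 rib (array([ 42.8, 114.6]), array([51.6, 14.4]), 0.2, 109) z 31.9 plate z [ 5.5  9.1 11. ]
knob [0.49574939 0.38983753 0.10373768] [0.48382398 0.3776377  0.09037342] [0.50427684 0.39806677 0.1118677 ]
```

```bash
python3 - <<'E'
from h import *
b=np.array([.520,.401]);d=np.array([np.cos(np.radians(28)),np.sin(np.radians(28))])
P=lambda s,z:np.r_[b+d*s,z]
plan((down(28),P(-70,.15)*[1,1,1] if 0 else P(-.070,.15),14),(down(28),P(-.070,.062),6),(down(28),P(.010,.062),10))
E
```

```text
14 x [0.02, -0.3, -0.07, 0.07, -0.71, 0.01] end [0.4575 0.3666 0.1495] zmin 0.149 zmax 0.151 r 0.56-0.59 
6 x [0.0, 0.01, 0.01, 0.01, -0.01, 0.58] end [0.4581 0.3685 0.0625] zmin 0.062 zmax 0.135 r 0.59-0.59 
10 x [0.0, -0.0, -0.0, 0.32, 0.0, 0.0] end [0.5288 0.4059 0.0627] zmin 0.063 zmax 0.063 r 0.60-0.67
```

Emit:
{"op": "move_arm", "data": {
  "plan": [
    [0.02,-0.3,-0.07,0.07,-0.71,0.01,5],
    [0.02,-0.3,-0.07,0.07,-0.71,0.01,5],
    [0.02,-0.3,-0.07,0.07,-0.71,0.01,0],
    [0.02,-0.3,-0.07,0.07,-0.71,0.01,0],
    [0.02,-0.3,-0.07,0.07,-0.71,0.01,0],
    [0.02,-0.3,-0.07,0.07,-0.71,0.01,0],
    [0.02,-0.3,-0.07,0.07,-0.71,0.01,0],
    [0.02,-0.3,-0.07,0.07,-0.71,0.01,0],
    [0.02,-0.3,-0.07,0.07,-0.71,0.01,0],
    [0.02,-0.3,-0.07,0.07,-0.71,0.01,0]
  ]
}}

```text
t: 57.65
tool_pos: [0.4815, 0.3009, 0.146]
orientation: [-3.033, -0.716, -0.175]
force: [0.2, 0.1, -0.4]
opening: 0.0007
gripper_force: 0.0
```

Emit:
{"op": "move_arm", "data": {
  "plan": [
    [0.02,-0.3,-0.07,0.07,-0.71,0.01,0],
    [0.02,-0.3,-0.07,0.07,-0.71,0.01,0],
    [0.02,-0.3,-0.07,0.07,-0.71,0.01,0],
    [0.02,-0.3,-0.07,0.07,-0.71,0.01,0],
    [0,0,0,0,0,0,0],
    [0,0,0,0,0,0,0],
    [0,0,0,0,0,0,0],
    [0,0,0,0,0,0,0],
    [0,0,0,0,0,0,0],
    [0,0,0,0,0,0,0]
  ]
}}

```text
t: 58.65
tool_pos: [0.4565, 0.3663, 0.148]
orientation: [3.046, 0.765, -0.011]
force: [-0.3, -0.0, 0.4]
opening: 0.0004
gripper_force: 0.0
```

```bash
python3 - <<'E'
from h import *
st()
b=np.array([.520,.401]);d=np.array([np.cos(np.radians(28)),np.sin(np.radians(28))])
P=lambda s,z:np.r_[b+d*s,z]
plan((down(28),P(-.070,.062),8),(down(28),P(.010,.062),10))
E
```

```text
t 58.65 [0.4565 0.3663 0.148 ] open 0.0004 grip 0.0 F [-0.3 -0.   0.4] deck [56.3, 281.1, 103.9] xang 28.2
8 x [-0.0, 0.01, 0.0, 0.01, -0.0, 0.43] end [0.458  0.3672 0.0619] zmin 0.062 zmax 0.137 r 0.59-0.59 
10 x [-0.0, -0.0, 0.0, 0.32, -0.0, 0.0] end [0.5285 0.405  0.0621] zmin 0.062 zmax 0.062 r 0.59-0.67
```

Emit:
{"op": "move_arm", "data": {
  "plan": [
    [0,0,0,0,0,0.43,0],
    [0,0,0,0,0,0.43,0],
    [0,0,0,0,0,0.43,0],
    [0,0,0,0,0,0.43,0],
    [0,0,0,0,0,0.43,0],
    [0,0,0,0,0,0.43,0],
    [0,0,0,0,0,0.43,0],
    [0,0,0,0,0,0.43,0],
    [0,0,0,0,0,0,0],
    [0,0,0,0,0,0,0]
  ]
}}

```text
t: 59.65
tool_pos: [0.4555, 0.3663, 0.0615]
orientation: [3.046, 0.766, -0.013]
force: [0.3, 0.4, -0.3]
opening: 0.0003
gripper_force: 0.0
```

Emit:
{"op": "move_arm", "data": {
  "plan": [
    [0,0,0,0.3,0,0,0],
    [0,0,0,0.3,0,0,0],
    [0,0,0,0.3,0,0,0],
    [0,0,0,0.3,0,0,0],
    [0,0,0,0.3,0,0,0],
    [0,0,0,0.3,0,0,0],
    [0,0,0,0.3,0,0,0],
    [0,0,0,0.3,0,0,0],
    [0,0,0,0.3,0,0,0],
    [0,0,0,0.3,0,0,0]
  ]
}}

```text
t: 60.65
tool_pos: [0.5221, 0.402, 0.0608]
orientation: [3.046, 0.766, -0.013]
force: [-1.4, -0.5, -0.3]
opening: 0.0006
gripper_force: 0.5
```

```bash
cat >> h.py <<'E'
def lever():
    for n in('scene','top'):
        f,h,W=cam(n);H,S,V=[h[...,i].astype(int) for i in range(3)]
        red=((H<6)|(H>172))&(S>140)&(abs(W[...,0]-.52)<.09)&(abs(W[...,1]-.40)<.08)&(W[...,2]>.07)
        q=W[red]
        if len(q)>5: c=(np.nanmin(q,0)+np.nanmax(q,0))/2; print(n,len(q),'knob',c.round(3),'along',round(float((c[:2]-[.52,.401])@[.883,.469])*1e3,1),'zmax',np.nanmax(q[:,2]).round(3))
E
python3 - <<'E'
from h import *
st();lever()
E
```

```text
t 60.65 [0.5221 0.402  0.0608] open 0.0006 grip 0.5 F [-1.4 -0.5 -0.3] deck [86.8, 289.4, -6.5] xang 28.2
scene 127 knob [0.545 0.414 0.103] along 27.9 zmax 0.113
```

Emit:
{"op": "move_arm", "data": {
  "plan": [
    [0,0,0,0.1,0,0,0],
    [0,0,0,0.1,0,0,0],
    [0,0,0,0.1,0,0,0],
    [0,0,0,0.06,0,0,0],
    [0,0,0,0,0,0,0],
    [0,0,0,0,0,0,0],
    [0,0,0,-0.3,0,0,0],
    [0,0,0,-0.6,0,0,0],
    [0,0,0,-0.6,0,0,0],
    [0,0,0,-0.6,0,0,0]
  ]
}}

```text
t: 61.75
tool_pos: [0.4827, 0.3809, 0.0616]
orientation: [3.046, 0.766, -0.011]
force: [-0.8, -0.4, -0.5]
opening: 0.0006
gripper_force: 0.0
```

```bash
python3 - <<'E'
from h import *
Rc,p=st();lever()
f,h,W=cam();H,S,V=[h[...,i].astype(int) for i in range(3)]
ye=(H>20)&(H<35)&(S>100);r=roi((360,230,440,300));print('marker top',rect(W,r&(W[...,2]>.08)),'foot',rect(W,r&ye&(W[...,2]>.004)&(W[...,2]<.03)));deckribs(W)
plan((Rc,p+[0,0,.13],6),(down(45),[.4372,-.2257,.19],30),start=None)
E
```

```text
t 61.75 [0.4827 0.3809 0.0616] open 0.0006 grip 0.0 F [-0.8 -0.4 -0.5] deck [46.8, 284.8, 13.1] xang 28.2
scene 132 knob [0.552 0.418 0.1  ] along 36.1 zmax 0.109
top 86 knob [0.55  0.415 0.102] along 33.2 zmax 0.112
marker top (array([ 437.2, -225.3]), array([20.9, 19.3]), 89.0, 91) foot (array([ 436.5, -226.1]), array([57., 56.]), -4.1, 365)
slot -114 rib (array([  41.3, -113.9]), array([49.3, 14. ]), 0.9, 146) z 32.1 plate z [ 4.5  8.3 12.1]
slot -38 rib (array([ 42.1, -40.3]), array([49.2, 13.8]), -0.1, 146) z 31.6 plate z [ 4.8  8.2 12.1]
slot 38 rib (array([41.7, 31.8]), array([50.4, 14.1]), -0.5, 152) z 31.6 plate z [ 4.8  8.2 12.1]
slot 114 rib (array([ 43.1, 114.3]), array([51.6, 14.5]), -0.4, 166) z 31.4 plate z [ 4.7  8.2 12. ]
6 x [0.0, -0.0, 0.0, -0.01, -0.0, -0.87] end [0.4825 0.3807 0.1923] zmin 0.084 zmax 0.192 r 0.61-0.62 
30 x [-0.0, 0.0, -0.09, -0.53, 0.62, 0.0] end [ 0.435  -0.2271  0.1941] zmin 0.192 zmax 0.194 r 0.43-0.60
```

The lever is thrown to about 0.95 rad, and all four covers sit at x = 41–43 mm. The marker is next.

Emit:
{"op": "move_arm", "data": {
  "plan": [
    [0,0,0,0,0,-0.9,0],
    [0,0,0,0,0,-0.9,0],
    [0,0,0,0,0,-0.9,0],
    [0,0,0,0,0,-0.9,0],
    [0,0,0,0,0,-0.9,0],
    [0,0,0,0,0,-0.9,0],
    [0,0,0,-0.53,0.8,0,50],
    [0,0,0,-0.53,0.8,0,50],
    [0,0,0,-0.53,0.8,0,50],
    [0,0,0,-0.53,0.8,0,50]
  ]
}}

```text
t: 62.9
tool_pos: [0.476, 0.2855, 0.1972]
orientation: [3.046, 0.766, -0.01]
force: [0.9, 0.9, 0.3]
opening: 0.028
gripper_force: 0.0
```

```bash
python3 - <<'E'
from h import *
Rc,p=st()
plan((down(28),[.4370,-.2257,.15],20))
E
```

```text
t 62.90 [0.476  0.2855 0.1972] open 0.028 grip 0.0 F [0.9 0.9 0.3] deck [65.9, 199.0, 153.8] xang 28.2
20 x [-0.0, 0.0, 0.0, -0.55, 0.86, 0.1] end [ 0.4368 -0.2235  0.1486] zmin 0.149 zmax 0.195 r 0.45-0.54
```

Emit:
{"op": "move_arm", "data": {
  "plan": [
    [0,0,0,-0.55,0.86,0.1,50],
    [0,0,0,-0.55,0.86,0.1,50],
    [0,0,0,-0.55,0.86,0.1,50],
    [0,0,0,-0.55,0.86,0.1,50],
    [0,0,0,-0.55,0.86,0.1,50],
    [0,0,0,-0.55,0.86,0.1,50],
    [0,0,0,-0.55,0.86,0.1,50],
    [0,0,0,-0.55,0.86,0.1,50],
    [0,0,0,-0.55,0.86,0.1,50],
    [0,0,0,-0.55,0.86,0.1,50]
  ]
}}

```text
t: 63.9
tool_pos: [0.4564, 0.0305, 0.1731]
orientation: [3.046, 0.765, -0.01]
force: [0.3, -0.7, -0.1]
opening: 0.0498
gripper_force: 0.0
```

Emit:
{"op": "move_arm", "data": {
  "plan": [
    [0,0,0,-0.55,0.86,0.1,50],
    [0,0,0,-0.55,0.86,0.1,50],
    [0,0,0,-0.55,0.86,0.1,50],
    [0,0,0,-0.55,0.86,0.1,50],
    [0,0,0,-0.55,0.86,0.1,50],
    [0,0,0,-0.55,0.86,0.1,50],
    [0,0,0,-0.55,0.86,0.1,50],
    [0,0,0,-0.55,0.86,0.1,50],
    [0,0,0,-0.55,0.86,0.1,50],
    [0,0,0,-0.55,0.86,0.1,50]
  ]
}}

```text
t: 64.9
tool_pos: [0.4366, -0.2245, 0.1489]
orientation: [3.045, 0.765, -0.01]
force: [-0.4, 1.2, -0.4]
opening: 0.0499
gripper_force: 0.0
```

```bash
python3 - <<'E'
from h import *
Rc,p=st()
f,h,W=cam('scene');H,S,V=[h[...,i].astype(int) for i in range(3)]
ye=(H>20)&(H<35)&(S>100)&(W[...,2]>.08)&(W[...,2]<.12)&(np.hypot(W[...,0]-.437,W[...,1]+.2257)<.04);print(rect(W,ye))
plan((down(28),[.4370,-.2257,.08],4),(down(28),[.4370,-.2257,.022],6))
E
```

```text
t 64.90 [ 0.4366 -0.2245  0.1489] open 0.0499 grip 0.0 F [-0.4  1.2 -0.4] deck [-162.3, -258.4, 206.8] xang 28.2
(array([ 438.4, -225.1]), array([18.5, 17.4]), 32.2, 52)
4 x [0.0, 0.02, 0.01, 0.02, -0.01, 0.68] end [ 0.437  -0.226   0.0804] zmin 0.080 zmax 0.131 r 0.49-0.49 
6 x [0.0, -0.0, -0.0, 0.0, -0.0, 0.39] end [ 0.437  -0.2261  0.0219] zmin 0.022 zmax 0.071 r 0.49-0.49
```

Emit:
{"op": "move_arm", "data": {
  "plan": [
    [0,0.02,0.01,0.02,0,0.68,50],
    [0,0.02,0.01,0.02,0,0.68,50],
    [0,0.02,0.01,0.02,0,0.68,50],
    [0,0.02,0.01,0.02,0,0.68,50],
    [0,0,0,0,0,0.39,50],
    [0,0,0,0,0,0.39,50],
    [0,0,0,0,0,0.39,50],
    [0,0,0,0,0,0.39,50],
    [0,0,0,0,0,0.39,50],
    [0,0,0,0,0,0.39,50]
  ]
}}

```text
t: 65.95
tool_pos: [0.4378, -0.222, 0.0213]
orientation: [-3.047, -0.759, -0.001]
force: [-0.7, -0.2, -1.0]
opening: 0.05
gripper_force: 0.0
```

Emit:
{"op": "move_arm", "data": {
  "plan": [
    [0,0,0,0,0,0,12],
    [0,0,0,0,0,0,12],
    [0,0,0,0,0,0,12],
    [0,0,0,0,0,0,12],
    [0,0,0,0,0,0,12],
    [0,0,0,0,0,0,12],
    [0,0,0,0,0,0,12],
    [0,0,0,0,0,0,12],
    [0,0,0,0,0,0,12],
    [0,0,0,0,0,0,12]
  ],
  "force": 35
}}

```text
t: 66.95
tool_pos: [0.4381, -0.2224, 0.0225]
orientation: [-3.048, -0.759, -0.002]
force: [-0.5, -1.0, 5.2]
opening: 0.0214
gripper_force: 35.0
```

```bash
python3 - <<'E'
from h import *
Rc,p=st();print('tool z',Rc.as_matrix()[:,2])
plan((Rc,p+[0,0,.09],5),(Rc,[.6900,-.1428,p[2]+.09],15),(Rc,[.69,-.1428,p[2]+.003],8))
E
```

```text
t 66.95 [ 0.4381 -0.2224  0.0225] open 0.0214 grip 35.0 F [-0.5 -1.   5.2] deck [-213.7, -257.0, 91.3] xang 28.0
tool z [ 1.18973734e-03  6.45753149e-04 -9.99999084e-01]
5 x [0.0, 0.0, 0.0, 0.0, -0.0, -0.72] end [ 0.438  -0.2224  0.1125] zmin 0.040 zmax 0.112 r 0.49-0.49 
15 x [0.0, 0.0, 0.0, 0.69, 0.13, 0.0] end [ 0.6894 -0.1441  0.1128] zmin 0.113 zmax 0.113 r 0.50-0.70 
8 x [0.0, 0.0, 0.0, 0.01, -0.0, 0.44] end [ 0.6913 -0.1431  0.0248] zmin 0.025 zmax 0.102 r 0.70-0.71
```

Emit:
{"op": "move_arm", "data": {
  "plan": [
    [0,0,0,0,0,-0.72,12],
    [0,0,0,0,0,-0.72,12],
    [0,0,0,0,0,-0.72,12],
    [0,0,0,0,0,-0.72,12],
    [0,0,0,0,0,-0.72,12],
    [0,0,0,0.69,0.13,0,12],
    [0,0,0,0.69,0.13,0,12],
    [0,0,0,0.69,0.13,0,12],
    [0,0,0,0.69,0.13,0,12],
    [0,0,0,0.69,0.13,0,12]
  ]
}}

```text
t: 67.95
tool_pos: [0.5212, -0.1952, 0.1108]
orientation: [-3.046, -0.759, 0.002]
force: [-1.1, -0.3, -2.4]
opening: 0.0216
gripper_force: 35.0
```

Emit:
{"op": "move_arm", "data": {
  "plan": [
    [0,0,0,0.69,0.13,0,12],
    [0,0,0,0.69,0.13,0,12],
    [0,0,0,0.69,0.13,0,12],
    [0,0,0,0.69,0.13,0,12],
    [0,0,0,0.69,0.13,0,12],
    [0,0,0,0.69,0.13,0,12],
    [0,0,0,0.69,0.13,0,12],
    [0,0,0,0.69,0.13,0,12],
    [0,0,0,0.69,0.13,0,12],
    [0,0,0,0.69,0.13,0,12]
  ]
}}

```text
t: 68.95
tool_pos: [0.6886, -0.1431, 0.1104]
orientation: [-3.046, -0.759, 0.003]
force: [-0.3, -1.0, -1.3]
opening: 0.0218
gripper_force: 35.0
```

```bash
python3 - <<'E'
from h import *
Rc,p=st()
f,h,W=cam('scene');H,S,V=[h[...,i].astype(int) for i in range(3)]
m=(H>18)&(H<36)&(S>100)&(np.hypot(W[...,0]-p[0],W[...,1]-p[1])<.06);
z=W[m][:,2];print('z range',np.percentile(z,(1,99)))
lo=m&(W[...,2]>.07)&(W[...,2]<.125);print('foot',rect(W,lo),np.percentile(W[lo][:,2],(2,98)))
c=rect(W,m&(W[...,2]<.01));print('circle',c)
plan((down(28),[.69,-.1428,.045],6),(down(28),[.69,-.1428,.024],4))
E
```

```text
t 68.95 [ 0.6886 -0.1431  0.1104] open 0.0218 grip 35.0 F [-0.3 -1.  -1.3] deck [60.8, -278.2, 60.4] xang 28.0
z range [-0.00103664  0.25119443]
foot (array([ 686.8, -140.6]), array([57.9, 54.3]), -20.1, 286) [0.0910697  0.11779123]
circle (array([ 689.3, -143.1]), array([94.1, 92. ]), 73.3, 120)
6 x [-0.0, -0.0, 0.0, -0.01, 0.0, 0.44] end [ 0.6891 -0.1424  0.0444] zmin 0.044 zmax 0.099 r 0.70-0.70 
4 x [-0.01, -0.0, 0.0, 0.01, 0.01, 0.2] end [ 0.6905 -0.1428  0.0244] zmin 0.024 zmax 0.039 r 0.70-0.71
```

Emit:
{"op": "move_arm", "data": {
  "plan": [
    [0,0,0,0.01,0.02,0.45,12],
    [0,0,0,0.01,0.02,0.45,12],
    [0,0,0,0.01,0.02,0.45,12],
    [0,0,0,0.01,0.02,0.45,12],
    [0,0,0,0.01,0.02,0.45,12],
    [0,0,0,0,0.02,0.45,12],
    [0,0,0,0,0,0.3,12],
    [0,0,0,0,0,0.2,12],
    [0,0,0,0,0,0.1,12],
    [0,0,0,0,0,0.05,12]
  ]
}}

```text
t: 70.0
tool_pos: [0.6917, -0.1457, 0.0284]
orientation: [-3.047, -0.759, -0.001]
force: [-0.0, 1.2, -2.3]
opening: 0.0215
gripper_force: 35.0
```

```bash
python3 - <<'E'
from h import *
Rc,p=st()
E
```

```text
t 70.00 [ 0.6917 -0.1457  0.0284] open 0.0215 grip 35.0 F [-0.   1.2 -2.3] deck [27.9, -281.8, -14.8] xang 28.0
```

Now 5 mm lower in small steps, then release.

Emit:
{"op": "move_arm", "data": {
  "plan": [
    [0,0,0,0,0,0.05,12],
    [0,0,0,0,0,0.05,12],
    [0,0,0,0,0,0.04,12],
    [0,0,0,0,0,0.04,12],
    [0,0,0,0,0,0,12],
    [0,0,0,0,0,0,12],
    [0,0,0,0,0,0,12],
    [0,0,0,0,0,0,12],
    [0,0,0,0,0,0,12],
    [0,0,0,0,0,0,12]
  ]
}}

```text
t: 71.0
tool_pos: [0.6916, -0.1457, 0.0238]
orientation: [-3.047, -0.759, -0.001]
force: [-1.5, -0.6, -1.7]
opening: 0.0217
gripper_force: 35.0
```

Emit:
{"op": "move_arm", "data": {
  "plan": [
    [0,0,0,0,0,0,30],
    [0,0,0,0,0,0,50],
    [0,0,0,0,0,0,50],
    [0,0,0,0,0,0,50],
    [0,0,0,0,0,0,50],
    [0,0,0,0,0,0,50],
    [0,0,0,0,0,-0.5,50],
    [0,0,0,0,0,-1,50],
    [0,0,0,0,0,-1,50],
    [0,0,0,0,0,-1,50]
  ]
}}

```text
t: 72.0
tool_pos: [0.6916, -0.1458, 0.1133]
orientation: [-3.047, -0.759, -0.002]
force: [0.2, 0.1, -0.3]
opening: 0.0499
gripper_force: 0.0
```

Emit:
{"op": "move_arm", "data": {
  "plan": [
    [0,0,0,0,0,-0.8,50],
    [0,0,0,0,0,-0.8,50],
    [0,0,0,-0.6,0.6,0,50],
    [0,0,0,-0.8,0.8,0,50],
    [0,0,0,-0.8,0.8,0,50],
    [0,0,0,-0.8,0.8,0,50],
    [0,0,0,-0.8,0.8,0,50],
    [0,0,0,-0.8,0.8,0,50],
    [0,0,0,-0.8,0.8,0,50],
    [0,0,0,-0.8,0.8,0,50]
  ]
}}

```text
t: 73.0
tool_pos: [0.6271, -0.3567, 0.1524]
orientation: [-3.048, -0.759, -0.002]
force: [1.4, 0.2, -0.8]
opening: 0.0501
gripper_force: 0.0
```

```bash
python3 - <<'E'
from h import *
Rc,p=st();lever()
f,h,W=cam();H,S,V=[h[...,i].astype(int) for i in range(3)];Z=W[...,2]
r=roi((325,125,390,190));ye=(H>18)&(H<36)&(S>90)
print('foot',rect(W,r&ye&(Z>.007)&(Z<.03)),'top',rect(W,r&(Z>.085)&(Z<.12)),'circle',rect(W,r&ye&(Z<.006)));deckribs(W)
m=roi((180,240,300,310))&(H>100)&(H<130)&(S>70)&(Z>.008)&(Z<.03);print('pry handle',rect(W,m))
cv2.imwrite('pics/end.png',f[:,:,::-1])
E
```

```text
t 73.00 [ 0.6271 -0.3567  0.1524] open 0.0501 grip 0.0 F [ 1.4  0.2 -0.8] deck [-46.2, -452.7, 156.6] xang 28.0
scene 125 knob [0.552 0.418 0.101] along 36.6 zmax 0.111
top 86 knob [0.55  0.414 0.101] along 32.9 zmax 0.11
foot (array([ 692.4, -143.2]), array([69.5, 58.8]), 40.3, 352) top (array([ 688.6, -146.7]), array([21. , 20.6]), -85.8, 94) circle (array([ 690.1, -143. ]), array([91.7, 91.6]), 88.3, 197)
slot -114 rib (array([  40.6, -113.9]), array([50.7, 14. ]), 0.2, 146) z 32.3 plate z [ 4.9  8.3 12. ]
slot -38 rib (array([ 41.5, -40.3]), array([50.7, 13.9]), 0.1, 149) z 32.0 plate z [ 4.7  8.2 11.9]
slot 38 rib (array([41.9, 31.6]), array([50.8, 14.1]), -1.5, 153) z 32.0 plate z [ 4.6  8.2 12.2]
slot 114 rib (array([ 42.4, 114.2]), array([50.8, 14.7]), -0.5, 163) z 31.8 plate z [ 4.9  8.3 12. ]
pry handle (array([424.9, 133.5]), array([169. ,  54.2]), 81.9, 666)
```

View pics/end.png

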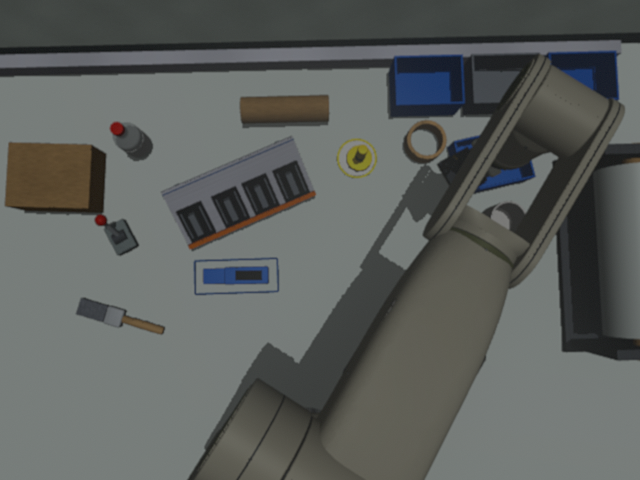

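The final view shows the four covers side by side on the slope and the tool inside its outline at (236,276). The lever knob is over at (101,221), and the marker stands in its circle at (357,158). I'm handing in.

```bash
python3 -c "
from plant import *
print(close_job())"
```

```text
the job is handed in; nothing more can be done
None
```

I've handed in the job and the cameras show every goal met, but early on my descent to the trim tool hit the slope with a wrist reading of about 180 N, over the 120 N limit, so the run may be judged failed; the cause was fingertips that really end about 23 mm behind the reported tool point.

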